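# Open, load, close and leak-test the sample chamber

### The arm

A 6-joint arm with a two-finger parallel gripper is mounted at the origin on the work surface. World frame = base frame: x ahead of the robot, y to its left, z up, the work surface at z = 0. Lengths are in m, angles in rad, forces in N, time in s.
With the tool pointing down it reaches from about 0.25 to 0.775 m from the base axis. Payload 4 kg.
Tool frame: the origin (TCP) lies at the very end of the fingers, on their centre line; the grasp point (between the pads) lies robot.pinch_z behind it (robot.pinch_z is the distance from the TCP to the grasp point, in m); z points along the fingers, y is the line along which they close (so a half turn about z gives the same grasp; the last joint's range is limited). The gripper opens to 85 mm and grips with 20 to 120 N. Pads are 22 mm wide; open, the fingers measure 114 mm over their backs; the gripper's body (76 mm by 85 mm) begins 54 mm behind the grasp point. The pads swing forward as they close: fully open they stand 13 mm farther back than shut.
Start: joints at [-1.34, 0.087, 1.371, -0, 1.684, -0.103], TCP at [0.18, -0.52, 0.231] pointing down, gripper open.
Joint ranges: [-3.1, 3.1], [-0.76, 2.03], [0.27, 2.55], [-1.08, 4.22], [0.17, 2.65], [-2.57, 2.57]. Speed limits (rad/s): [2.79, 2.79, 3.14, 3.14, 3.14, 3.14].

### API

Orientations are given as [roll, pitch, yaw] about the fixed x, y, z axes, in that order (R = Rz(yaw) Ry(pitch) Rx(roll)).
In Python, from plant import robot, snapshot, ticket gives the robot as it stands.
- The arm moves only by the tool move_arm, never from a script. Its argument "deltas" is a list of rows, each a list of 5 numbers: the closure, from 0 (fully open) to 1 (shut), then the shift along the world's x, y, z each as a share of 0.05 m, from -1 to 1, then the turn about the world's z as a share of 0.15 rad, from -1 to 1. In form: [[jaw, tx, ty, tz, turn], ...]. A call has 1 to 12 rows; each row shifts and turns the commanded pose from where the row before left it; what a row does not reach is not made up. A row lasts 1/10 s, in which the tool goes at most 50 mm and 8.59 degrees, less where a joint would pass 70% of its speed; a pose out of reach is approached as far as the arm can. A call with a number of a shift or a turn outside -1 to 1 is refused whole. A call with a gripper value outside its range is refused whole. The fingers move at their own pace and stop on an object; "squeeze" is the grip in N (left out, the last holds). Time passes only in rows, so rows that do not move let the fingers close. It gives the time, the measured TCP pose, the force, the opening and the grip force at its end, in the units of the state.
- robot.get_obs(): the state, without advancing time (a new reading comes with each control period).
- snapshot(name): name is "side" or "top" or "wrist"; returns a dict with "img" (400x640x3 uint8, red, green, blue), "range_z" (400x640 float32, m along the optical axis (not along the pixel's ray), 0 where there is no reading), "camera_matrix" (3x3 intrinsics, pixels), "dist" ([k1, k2, p1, p2, k3] as OpenCV has them; the pictures are not rectified), "extrinsics" (4x4, takes a point from world to camera coordinates); the wrist camera has in their place "T_tool_cam" (4x4, takes a point from camera to tool coordinates, whose origin is the TCP and whose axes are the flange's). Camera axes: x right, y up, looking along -z (the intrinsics and any distortion apply to the point x, -y, -z); pixel columns grow to the right and rows downward; lengths in m; the calibration is good to about 2 mm. A picture is of the moment at which its call begins: read the wrist's pose just before it.
- ticket.close_job(): hands the job in; it is judged then, once.
The state is a dict: "time": time; "qpos": joint angles; "joint_velocities": joint speeds; "effort": joint torques, N m; "position": TCP position; "ee_rot": TCP orientation; "force": force on the tool from outside, world axes, zero at the start; "moment": the same for the moment, N m; "grip_width": opening from 0.0 (shut) to 1.0 (fully open); "finger_force": force on a finger pad.
Only numpy, scipy, OpenCV 4.12 (cv2) and the standard library are available. Lean on these libraries where they do the work, as an engineer would, in place of code of your own. Each camera call takes 0.05 s, during which the arm holds its last target. There are 200 camera calls.

### The job

Lift the white cover off the chamber base, set it upright on the middle of the green mat, and stand every brass sample cell from the parts tray in a well of the chamber base, foot down and one to a well, leaving the black blanks and steel fittings in the tray. When all cells are in, put the cover back fully home over the base's two pegs; then draw the leak tester's orange plunger into the green band, hold it there for two seconds without ever reaching the red, and let it return home. Do not disturb the meter, the shielded box or the screwdriver.

Things in the scene. Friction and masses are not known exactly. Their poses are not given: they have to be found in the camera images.
- mat: green parking mat for the cover, fixed flat on the table, 200 (its x) x 140 (its y) x 3 mm. Origin: centre of its underside
- base: chamber base, fixed: plate 180 (its x) x 120 (its y) x 20 mm high, aluminium top, grey below. Origin: centre of its underside (top face at z = 20 mm). In the top: four 40 mm square wells, 10 mm deep, at x = +-23, y = +-23 mm. Two steel pegs, 10 mm in diameter with tapered tips, stand 25 mm above the top face at x = +-68, y = 0 mm
- cover: loose cover, at the start on the base: white box open underneath, 102 x 102 x 46 mm high, 4 mm thick (42 mm clear inside). Ears 8 mm thick reach to x = +-83 mm, each with a 14 mm hole at x = +-68, y = 0 for the base's pegs. On top a blue grip bar 70 mm long (its x), 18 mm thick (its y), z = 46 to 84 mm. 450 g. Origin: centre of underside, on the base's top face when home; fits either way round
- tray: grey parts tray, fixed: 215 x 215 mm outside, walls 5 mm thick and 30 mm high, floor 5 mm thick. Origin: centre of its underside. Its parts stand in a 3 x 3 pattern of 62 mm pitch along its x and y, each up to 5 mm off
- cell0: brass sample cell (gold-coloured all over): a round foot 36 mm across and 8 mm high with a plain round knob 22 mm across on it, 44 mm high in all, 120 g, heavy at the foot. Origin: centre of its underside, z up along the knob. Two to four such cells are present (None if absent); at the start they stand upright in the tray, in any of its places
- cell1: brass sample cell (gold-coloured all over): a round foot 36 mm across and 8 mm high with a plain round knob 22 mm across on it, 44 mm high in all, 120 g, heavy at the foot. Origin: centre of its underside, z up along the knob. Two to four such cells are present (None if absent); at the start they stand upright in the tray, in any of its places
- cell2: brass sample cell (gold-coloured all over): a round foot 36 mm across and 8 mm high with a plain round knob 22 mm across on it, 44 mm high in all, 120 g, heavy at the foot. Origin: centre of its underside, z up along the knob. Two to four such cells are present (None if absent); at the start they stand upright in the tray, in any of its places
- cell3: brass sample cell (gold-coloured all over): a round foot 36 mm across and 8 mm high with a plain round knob 22 mm across on it, 44 mm high in all, 120 g, heavy at the foot. Origin: centre of its underside, z up along the knob. Two to four such cells are present (None if absent); at the start they stand upright in the tray, in any of its places
- blank0: black plastic blanking piece, the same shape and size as a brass cell but all black; stands in the tray and stays there. Origin: centre of its underside
- blank1: black plastic blanking piece, the same shape and size as a brass cell but all black; stands in the tray and stays there. Origin: centre of its underside
- fitting0: steel pipe fitting: cylinder 24 mm across and 28 mm high with a darker collar 32 mm across; stands in the tray and stays there. Origin: centre of its underside
- fitting1: steel pipe fitting: cylinder 24 mm across and 28 mm high with a darker collar 32 mm across; stands in the tray and stays there. Origin: centre of its underside
- well0 (a point): centre of the floor of a square well in the chamber base (x=-23, y=-23 mm in the base's own axes); each well is 40 x 40 mm and 10 mm deep and takes one cell, foot down
- well1 (a point): centre of the floor of a square well in the chamber base (x=-23, y=+23 mm in the base's own axes); each well is 40 x 40 mm and 10 mm deep and takes one cell, foot down
- well2 (a point): centre of the floor of a square well in the chamber base (x=+23, y=-23 mm in the base's own axes); each well is 40 x 40 mm and 10 mm deep and takes one cell, foot down
- well3 (a point): centre of the floor of a square well in the chamber base (x=+23, y=+23 mm in the base's own axes); each well is 40 x 40 mm and 10 mm deep and takes one cell, foot down
- tester: leak tester, fixed: steel barrel (top at z = 62 mm) lying along its x over a grey foot, with a white scale strip in front (its -x side, towards the robot). Origin: on the table under the foot's front face. On the strip are a green band 10 mm wide (plunger drawn 40 to 50 mm) and a red band (60 mm and more)
- plunger (a joint): how far the plunger is drawn, m: 0 at rest (home), growing as it is pulled along the tester's -x, at most 0.070. Green band 0.040 to 0.050, red from 0.060. A spring draws it back home by itself: about 3 N at home and 10 N in the green band
- plunger_grip (a point): grip point of the plunger's orange upright paddle, 15 mm below its top, moving with it. The paddle is 12 mm thick along the tester's x, 40 mm wide along its y, and reaches from 33 to 105 mm above the table; at rest its back is 39 mm from the foot's front face. A thin orange pointer under it shows the reading on the scale
- meter: bystander: black handheld meter lying on the table, 80 x 160 x 35 mm. Origin: centre of its underside
- shieldbox: bystander: aluminium shielded box, 110 x 150 x 70 mm. Origin: centre of its underside
- driver: bystander: screwdriver lying on the table between the robot and the work. Origin: on its underside

How it is judged:
By the outcome, as a careful person would: the job done as asked, in the order asked, and still so for the second after the job is handed in, with the robot touching nothing.
Of cell0, cell1, cell2, cell3 only 2 to 4 are there at a start; the rules pass over those that are not, and their reading is None.
At some moment in a run one of cover, cell0, cell1, cell2, cell3 may be knocked a few centimetres aside while the robot is not near it.
It also fails if it takes over 208 s, if anything falls off the work surface, if the arm or the gripper's body presses on something with over 40 N, if the wrist force passes 120 N, or if a joint passes its speed limit or range.

## Working session

There is one attempt and no reset: what is moved stays moved. The work goes in short steps, Python scripts to look and compute and a tool call to move; the robot and the scene stay as the last step left them, time stands still between calls to the robot, and variables do not carry over. Pictures are saved under pics/ and viewed, at most 16 in all, crops included, and the job is handed in when it is done.

Besides the shell and the picture viewer there is one more tool, called after "Emit:" in YAML: its name, and indented under it one key for each argument. move_arm: Moves the arm, as the interface text tells. Shift numbers are shares of 0.05 m and turn numbers shares of 0.15 rad, none past 1 either way. Its arguments: {"type":"object","properties":{"deltas":{"type":"array","items":{"type":"array","items":{"type":"number"}}},"squeeze":{"type":"number"}},"required":["deltas"]}

```bash
ls; mkdir -p pics
cat > h.py <<'E'
import numpy as np, cv2
from plant import robot, snapshot, ticket
from scipy.spatial.transform import Rotation as R
def save(s,n): cv2.imwrite(f'pics/{n}.png', cv2.cvtColor(s['img'],cv2.COLOR_RGB2BGR))
def pose(s,obs=None):
    """camera->world 4x4"""
    if 'extrinsics' in s: return np.linalg.inv(np.array(s['extrinsics']))
    T=np.eye(4); T[:3,:3]=R.from_euler('xyz',obs['ee_rot']).as_matrix(); T[:3,3]=obs['position']
    return T@np.array(s['T_tool_cam'])
def rays(s,uv,obs=None):
    p=cv2.undistortPoints(np.array(uv,float).reshape(-1,1,2),np.array(s['camera_matrix']),np.array(s['dist'])).reshape(-1,2)
    d=np.c_[p[:,0],-p[:,1],-np.ones(len(p))]; T=pose(s,obs)
    return T[:3,3], d@T[:3,:3].T
def onplane(s,uv,z,obs=None):
    o,d=rays(s,uv,obs); return o+d*((z-o[2])/d[:,2])[:,None]
def bydepth(s,uv,obs=None):
    uv=np.array(uv).reshape(-1,2); o,d=rays(s,uv,obs); r=s['range_z'][uv[:,1].astype(int),uv[:,0].astype(int)]
    return o+d*r[:,None]
E
python3 - <<'E'
from h import *
o=robot.get_obs(); print(o, robot.pinch_z)
for n in ['top','side','wrist']:
    s=snapshot(n); save(s,n+'0'); print(n,s['camera_matrix'],s['dist'],pose(s,o).round(3).tolist())
    np.savez(f'{n}0.npz',**s)
E
```

```text
pics
{'time': 0.0, 'qpos': array([-1.34011039e+00,  8.79593227e-02,  1.37226524e+00, -2.11834409e-05,
        1.68358575e+00, -1.03111381e-01]), 'joint_velocities': array([-0.00052368, -0.00015581,  0.00131534,  0.00039838, -0.00018239,
       -0.00035095]), 'effort': array([ 8.03889179e-06, -3.51867592e+01, -3.13275325e+01, -2.15438076e-04,
        1.08084659e-02, -1.33156313e-06]), 'position': array([ 0.18006748, -0.5191634 ,  0.23013118]), 'ee_rot': array([-3.13938461e+00, -2.07318140e-04,  3.33794725e-01]), 'force': array([ 0.04958067, -0.85434467,  0.40414162]), 'moment': array([0.01080829, 0.02543642, 0.00753772]), 'finger_force': 0.0, 'grip_width': 1.0013451039201726} 0.0187
top [[508.26634203   0.         313.66272779]
 [  0.         508.26634203 210.06578364]
 [  0.           0.           1.        ]] [-0.16560988  0.          0.          0.          0.        ] [[-0.02, 0.998, -0.062, 0.487], [-1.0, -0.02, 0.003, -0.029], [0.001, 0.062, 0.998, 1.383], [0.0, 0.0, 0.0, 1.0]]
side [[387.54959497   0.         316.065196  ]
 [  0.         387.54959497 196.88832753]
 [  0.           0.           1.        ]] [-0.06888612  0.          0.          0.          0.        ] [[-0.941, 0.236, -0.244, 0.345], [-0.339, -0.64, 0.689, 0.596], [0.006, 0.731, 0.682, 0.728], [0.0, 0.0, 0.0, 1.0]]
wrist [[280.09089172   0.         319.35715003]
 [  0.         280.09089172 199.35728845]
 [  0.           0.           1.        ]] [-0.0045013  0.         0.         0.         0.       ] [[0.327, 0.912, 0.247, 0.244], [-0.945, 0.317, 0.083, -0.498], [-0.002, -0.261, 0.965, 0.373], [0.0, 0.0, 0.0, 1.0]]
```

View pics/top0.png

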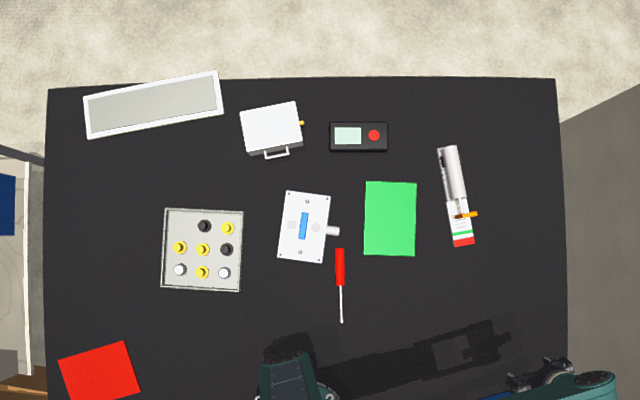

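View pics/side0.png

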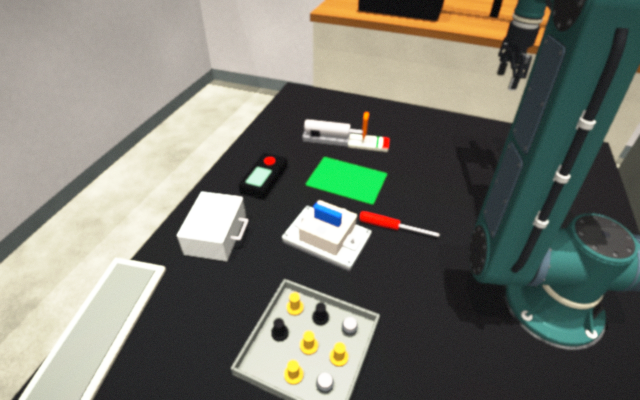

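Top view: tray around (202,250) with 4 brass cells at (228,228), (180,247), (202,249), (202,271). The covered base is at (303,228) with its blue bar, the mat at (390,218) and the tester at (455,200). The driver at (340,280) lies just robot-side of the base and mat. The side view shows the same layout.

```bash
cat >> h.py <<'E'
def hsv(s): return cv2.cvtColor(s['img'],cv2.COLOR_RGB2HSV)
RNG=dict(green=((50,120,80),(75,255,255)),blue=((100,120,80),(125,255,255)),brass=((20,130,90),(34,255,255)),orange=((8,150,100),(19,255,255)))
def mask(s,c,roi=None):
    m=cv2.inRange(hsv(s),*[np.array(x) for x in RNG[c]])
    if roi is not None:
        k=np.zeros_like(m); x0,y0,x1,y1=roi; k[y0:y1,x0:x1]=1; m=m*k
    return m
def blobs(m,amin=15):
    n,l,st,c=cv2.connectedComponentsWithStats(m)
    return [(np.argwhere(l==i)[:,::-1],st[i,4],c[i]) for i in range(1,n) if st[i,4]>=amin]
E
python3 - <<'E'
from h import *
np.set_printoptions(precision=4,suppress=True)
S={n:dict(np.load(n+'0.npz')) for n in ['top','side']}
for n,s in S.items():
  print(n)
  for c in RNG:
    for px,a,cc in blobs(mask(s,c)):
      P=bydepth(s,px); zt=np.percentile(P[:,2],90); t=P[np.abs(P[:,2]-zt)<.008]
      print(c,a,cc.round(1),'zmax',zt.round(4),'topc',t.mean(0),'mid',(t.min(0)+t.max(0))/2,'ext',np.ptp(t,axis=0))
s=S['top']
px=max(blobs(mask(s,'green')),key=lambda b:b[1])[0]
P=onplane(s,px,.003); print('mat',cv2.minAreaRect((P[:,:2]*1000).astype(np.float32)))
px=max(blobs(mask(s,'blue',(270,180,340,270))),key=lambda b:b[1])[0]
P=onplane(s,px,.104); print('bar',cv2.minAreaRect((P[:,:2]*1000).astype(np.float32)))
# base plate by depth
ys,xs=np.mgrid[180:275,265:330]; px=np.c_[xs.ravel(),ys.ravel()]; P=bydepth(s,px)
k=(P[:,2]>.014); print('base',cv2.minAreaRect((P[k,:2]*1000).astype(np.float32)), np.histogram(P[:,2],20))
ys,xs=np.mgrid[195:300,150:255]; px=np.c_[xs.ravel(),ys.ravel()]; P=bydepth(s,px)
k=(P[:,2]>.02); print('tray',cv2.minAreaRect((P[k,:2]*1000).astype(np.float32)))
E
```

```text
top
green 3827 [389.6 218.2] zmax 0.0062 topc [ 0.5458 -0.2388  0.0028] mid [ 0.5453 -0.2395  0.0057] ext [0.2081 0.1522 0.0148]
green 50 [462.6 232.2] zmax 0.0165 topc [ 0.5027 -0.4371  0.013 ] mid [ 0.5023 -0.4365  0.014 ] ext [0.0128 0.0524 0.0104]
blue 853 [  6.6 204.3] zmax -0.4858 topc [ 0.6557  1.2095 -0.4868] mid [ 0.6521  1.2099 -0.4858] ext [0.2392 0.0168 0.0159]
blue 165 [303.  225.4] zmax 0.1065 topc [ 0.5279 -0.004   0.1035] mid [ 0.5292 -0.0041  0.1039] ext [0.0658 0.0214 0.0101]
blue 89 [497.4 396. ] zmax 0.0285 topc [ 0.0463 -0.5294  0.0256] mid [ 0.0467 -0.5272  0.0278] ext [0.012  0.0701 0.0143]
brass 15 [301.3 122.2] zmax 0.0474 topc [ 0.8063 -0.0029  0.0445] mid [ 0.8065 -0.0027  0.0455] ext [0.0083 0.0106 0.0097]
brass 40 [469.4 214.2] zmax 0.1068 topc [ 0.5474 -0.4304  0.1038] mid [ 0.5481 -0.4311  0.1038] ext [0.0102 0.037  0.0082]
brass 117 [227.3 227.6] zmax 0.0507 topc [0.5304 0.2019 0.0489] mid [0.5308 0.2018 0.0494] ext [0.0187 0.0195 0.012 ]
brass 118 [179.3 247.1] zmax 0.0502 topc [0.4785 0.3338 0.0481] mid [0.4787 0.3348 0.0482] ext [0.0214 0.0208 0.011
[... 1657 characters left out ...]
.121337890625), 86.60066223144531)
bar ((528.3704223632812, -4.031499862670898), (15.682625770568848, 66.25669860839844), 80.80208587646484)
base ((527.76708984375, -8.863792419433594), (131.2528076171875, 178.10702514648438), 80.97785949707031) (array([4629, 1533,    0,    0,    0,    0,    0,    0,    0,    0,    0,
          0,    0,    0,    0,    0,    0,    0,    0,   13]), array([-0.0107,  0.059 ,  0.1287,  0.1984,  0.2681,  0.3378,  0.4075,
        0.4772,  0.5469,  0.6166,  0.6864,  0.7561,  0.8258,  0.8955,
        0.9652,  1.0349,  1.1046,  1.1743,  1.244 ,  1.3137,  1.3834]))
tray ((464.4466857910156, 178.23031616210938), (409.4431457519531, 214.8721160888672), 86.07302856445312)
```

Emit:
move_arm:
  deltas:
    - [0,0.5,0.75,0.1,-0.3]
    - [0,0.5,0.75,0.1,-0.3]
    - [0,0.5,0.75,0.1,-0.3]
    - [0,0.5,0.75,0.1,-0.3]
    - [0,0.5,0.75,0.1,-0.3]
    - [0,0.5,0.75,0.1,-0.3]
    - [0,0.5,0.75,0.1,-0.3]
    - [0,0.5,0.75,0.1,-0.3]
    - [0,0.5,0.75,0.1,-0.3]
    - [0,0.5,0.75,0.1,-0.3]
    - [0,0.5,0.75,0.1,-0.3]
    - [0,0.5,0.75,0.1,0]
  squeeze: 60

```text
time: 1.35
position: [0.4808, -0.0679, 0.2913]
ee_rot: [3.141, 0.0, -0.162]
force: [1.4, -1.2, 0.2]
grip_width: 1.003
finger_force: 0.0
```

Emit:
move_arm:
  deltas:
    - [0,0.48,0.66,0.1,0]
    - [0,0.48,0.66,0.1,0]
    - [0,0,0,0,0]
    - [0,0,0,0,0]

```text
time: 1.75
position: [0.5282, -0.0031, 0.3006]
ee_rot: [3.141, 0.002, -0.159]
force: [0.1, -0.1, 0.7]
grip_width: 1.0
finger_force: 0.0
```

Run:
```python
from h import *
np.set_printoptions(precision=4,suppress=True)
o=robot.get_obs(); s=snapshot('wrist'); save(s,'w1'); print(o['time'],o['position'],o['ee_rot'],o['force'])
b=max(blobs(mask(s,'blue')),key=lambda b:b[1]); P=bydepth(s,b[0],o); print(b[1:],np.percentile(P[:,2],[5,50,95]))
t=b[0][P[:,2]>.099]; Q=onplane(s,t,.104,o); print('bar',cv2.minAreaRect((Q[:,:2]*1000).astype(np.float32)))
```

```text
1.75 [ 0.5282 -0.0031  0.3006] [ 3.1408  0.0017 -0.1594] [ 0.087  -0.0959  0.6742]
(np.int32(162), array([634.037 , 368.3395])) [0.0014 0.0109 0.0278]
bar ((175.3975372314453, -419.0562744140625), (0.0, 0.0), 0.0)
```

View pics/w1.png

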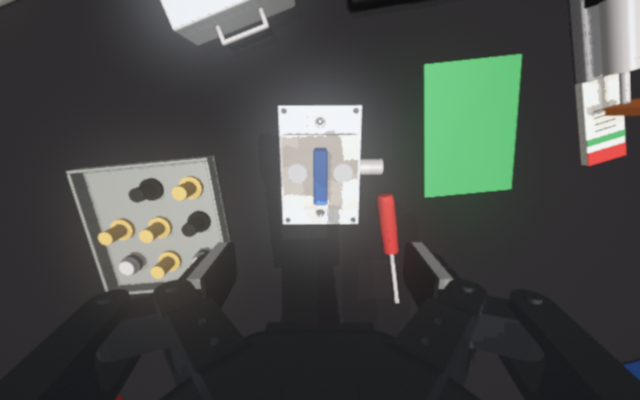

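Wrist view: base at (320,165), bar at (320,177), pegs at (320,121) and (320,212). The fingers straddle the bar correctly and the driver's handle is at (388,222), so it's clear of the fingers.

```bash
cat >> h.py <<'E'
RNG['blue']=((100,100,30),(130,255,255)); RNG['brass']=((12,90,60),(34,255,255))
E
python3 - <<'E'
from h import *
np.set_printoptions(precision=4,suppress=True)
o=robot.get_obs(); s=snapshot('wrist'); print(hsv(s)[177,320],hsv(s)[188,186],hsv(s)[190,177])
b=max(blobs(mask(s,'blue',(300,135,345,220))),key=lambda b:b[1]); P=bydepth(s,b[0],o); print(b[1:],np.percentile(P[:,2],[5,50,95]))
t=b[0][P[:,2]>np.percentile(P[:,2],90)-.012]; Q=onplane(s,t,.104,o); print('bar',cv2.minAreaRect((Q[:,:2]*1000).astype(np.float32)))
g=max(blobs(mask(s,'green')),key=lambda b:b[1]); Q=onplane(s,g[0],.003,o); print('mat',cv2.minAreaRect((Q[:,:2]*1000).astype(np.float32)))
for px,a,c in blobs(mask(s,'brass',(60,150,240,300)),80):
  P=bydepth(s,px,o); t=P[P[:,2]>.04]; print(a,c,t.mean(0),np.ptp(t,axis=0),P[:,2].max())
print(bydepth(s,[[320,121],[320,212],[320,110],[295,140]],o))
E
```

```text
[110 105 180] [ 20 101 124] [ 22 102 237]
(np.int32(588), array([319.1071, 177.369 ])) [0.1029 0.1041 0.1054]
bar ((530.605712890625, -4.312329292297363), (13.85476303100586, 64.9034423828125), 80.76436614990234)
mat ((546.19580078125, -286.6188049316406), (53.10498809814453, 202.01931762695312), 89.42711639404297)
490 [187.2776 188.6306] [0.5321 0.1988 0.0525] [0.0733 0.227  0.403 ] 0.44350494284463604
481 [155.5655 229.3971] [0.4764 0.2665 0.0526] [0.1291 0.2964 0.4033] 0.44350494284463604
553 [115.7107 232.1971] [0.4827 0.3278 0.0543] [0.1242 0.3601 0.4031] 0.44350494284463604
454 [165.5969 263.8084] [0.4164 0.2684 0.0528] [0.1912 0.2985 0.4032] 0.44350494284463604
[[ 0.5972 -0.0158  0.0441]
 [ 0.466   0.0054  0.0389]
 [ 0.6125 -0.0184  0.0194]
 [ 0.5785  0.0205  0.0675]]
```

Emit:
move_arm:
  deltas:
    - [0,0.03,-0.03,-0.9,0]
    - [0,0,0,-0.9,0]
    - [0,0,0,-0.9,0]
    - [0,0,0,-0.9,0]
    - [0,0,0,-0.7,0]
    - [0,0,0,-0.2,0]
    - [0.5,0,0,-0.04,0]
    - [1,0,0,0,0]
    - [1,0,0,0,0]
    - [1,0,0,0,0]
    - [1,0,0,0,0]
    - [1,0,0,0,0]
  squeeze: 60

```text
time: 3.05
position: [0.531, -0.0051, 0.0763]
ee_rot: [-3.141, -0.004, -0.161]
force: [-0.4, 0.4, 5.9]
grip_width: 0.203
finger_force: 60.5
```

Emit:
move_arm:
  deltas:
    - [1,0,0,0,0]
    - [1,0,0,0,0]
    - [1,0,0,0,0]

```text
time: 3.35
position: [0.531, -0.0051, 0.0763]
ee_rot: [-3.141, -0.004, -0.161]
force: [-0.1, 0.8, 6.5]
grip_width: 0.202
finger_force: 60.5
```

Emit:
move_arm:
  deltas:
    - [1,0,0,0.2,0]
    - [1,0,0,0.4,0]
    - [1,0,0,0.5,0]
    - [1,0,0,0.5,0]
    - [1,0,0,0.4,0]
    - [1,0.02,-0.3,0,0.1]
    - [1,0.04,-0.6,0,0.1]
    - [1,0.05,-0.7,0,0.1]
    - [1,0.05,-0.7,0,0.1]
    - [1,0.05,-0.7,0,0.1]
    - [1,0.05,-0.7,0,0.1]
    - [1,0.04,-0.5,0,0.07]

```text
time: 4.55
position: [0.5434, -0.217, 0.1727]
ee_rot: [-3.141, 0.004, -0.062]
force: [0.0, 0.1, -3.5]
grip_width: 0.2
finger_force: 59.9
```

Emit:
move_arm:
  deltas:
    - [1,0.02,-0.3,0,0]
    - [1,0,-0.18,0,0]
    - [1,0,0,0,0]
    - [1,0,0,0,0]

```text
time: 4.95
position: [0.5456, -0.238, 0.174]
ee_rot: [-3.14, 0.001, -0.06]
force: [1.2, 0.0, -3.5]
grip_width: 0.201
finger_force: 59.9
```

Run:
```python
from h import *
np.set_printoptions(precision=4,suppress=True)
o=robot.get_obs(); s=snapshot('wrist'); save(s,'w2'); print(o['time'],o['position'],o['ee_rot'],o['force'],o['grip_width'])
s=snapshot('top'); 
g=max(blobs(mask(s,'green')),key=lambda b:b[1]); Q=onplane(s,g[0],.003,o); print('mat',cv2.minAreaRect((Q[:,:2]*1000).astype(np.float32)))
b=max(blobs(mask(s,'blue',(330,150,440,280))),key=lambda b:b[1]); P=bydepth(s,b[0]);print(P.mean(0),b[1])
```

```text
4.95 [ 0.5456 -0.238   0.174 ] [-3.1404  0.0009 -0.0599] [ 1.1758  0.0376 -3.525 ] 0.20119230543585956
mat ((565.068115234375, -185.98260498046875), (93.83200073242188, 224.51644897460938), 62.55042266845703)
[ 0.5136 -0.2317  0.2104] 33
```

View pics/w2.png

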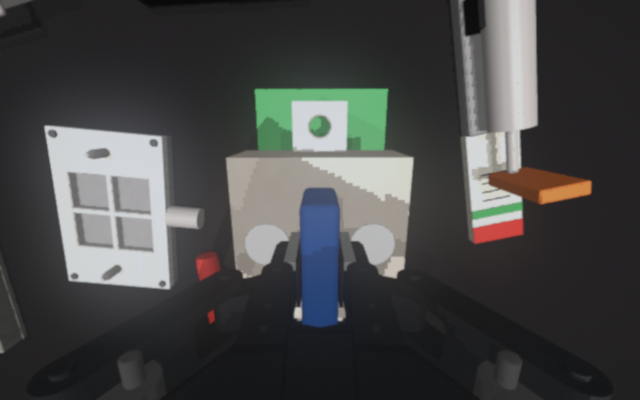

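The cover is held level over the mat, its ear hole at (319,126). The four wells are uncovered at the left, around (112,212).

Emit:
move_arm:
  deltas:
    - [1,0,-0.02,-0.5,0]
    - [1,0,0,-0.6,0]
    - [1,0,0,-0.5,0]
    - [1,0,0,-0.3,0]
    - [1,0,0,-0.15,0]
    - [1,0,0,-0.1,0]
    - [1,0,0,-0.08,0]
    - [1,0,0,-0.05,0]
    - [1,0,0,0,0]
    - [1,0,0,0,0]

```text
time: 6.05
position: [0.5461, -0.2404, 0.0611]
ee_rot: [3.141, -0.001, -0.061]
force: [0.4, -0.7, -4.4]
grip_width: 0.199
finger_force: 59.8
```

Emit:
move_arm:
  deltas:
    - [1,0,0,-0.02,0]
    - [1,0,0,-0.02,0]
    - [1,0,0,0,0]

```text
time: 6.35
position: [0.546, -0.2404, 0.0594]
ee_rot: [3.141, -0.001, -0.061]
force: [-1.5, 0.5, 0.3]
grip_width: 0.197
finger_force: 60.6
```

Emit:
move_arm:
  deltas:
    - [0.5,0,0,0,0]
    - [0,0,0,0,0]
    - [0,0,0,0,0]
    - [0,0,0,0,0]
    - [0,0,0,0.5,0]
    - [0,0,0,0.8,0]
    - [0,0,0,0.8,0]
    - [0,0,0.4,0.8,-0.2]
    - [0,-0.1,0.8,0.5,-0.2]
    - [0,-0.1,0.9,0,-0.2]
    - [0,-0.1,0.9,0,-0.07]
    - [0,-0.1,0.9,0,0]

```text
time: 7.55
position: [0.5255, -0.0437, 0.2289]
ee_rot: [-3.142, -0.001, -0.162]
force: [0.1, -0.2, -0.2]
grip_width: 1.0
finger_force: 0.0
```

Emit:
move_arm:
  deltas:
    - [0,0,0.6,0,0]
    - [0,0,0.2,0,0]
    - [0,0,0,0,0]
    - [0,0,0,0,0]

```text
time: 7.95
position: [0.5258, -0.006, 0.2283]
ee_rot: [3.141, -0.0, -0.162]
force: [-1.1, -0.3, 0.6]
grip_width: 1.001
finger_force: 0.0
```

Run:
```python
from h import *
np.set_printoptions(precision=4,suppress=True)
o=robot.get_obs(); s=snapshot('wrist'); save(s,'w3'); print(o['time'],o['position'],o['ee_rot'])
np.savez('w3.npz',**s,pos=o['position'],ee_rot=o['ee_rot'])
t=snapshot('top'); save(t,'t3'); np.savez('t3.npz',**t)
ys,xs=np.mgrid[90:240,260:380]; px=np.c_[xs.ravel(),ys.ravel()]; P=bydepth(s,px,o)
for lo,hi in [(.016,.025),(.005,.014),(.03,.06)]:
  k=((P[:,2]>lo)&(P[:,2]<hi)); m=np.zeros((400,640),np.uint8); m[px[k,1],px[k,0]]=255
  for b in blobs(m,12): 
    Q=bydepth(s,b[0],o); print(lo,b[1:],Q.mean(0),[np.round(v,1) for v in cv2.minAreaRect((Q[:,:2]*1000).astype(np.float32))])
for px,a,c in blobs(mask(s,'brass',(60,150,240,300)),80):
  P=bydepth(s,px,o); t=P[(P[:,2]>.046)&(P[:,2]<.06)]; print(a,c,t.mean(0),(t.max(0)+t.min(0))/2,np.ptp(t,axis=0))
```

```text
7.95 [ 0.5258 -0.006   0.2283] [ 3.1406 -0.0002 -0.1616]
0.016 (np.int32(9485), array([318.8261, 166.572 ])) [ 0.5385 -0.0072  0.0202] [array([529.7, -13.7]), array([139.3, 178. ]), np.float64(81.2)]
0.005 (np.int32(989), array([299.2315, 156.6835])) [0.556  0.0154 0.0103] [array([555.9,  15.4]), array([40.1, 39.8]), np.float64(81.4)]
0.005 (np.int32(1009), array([335.3617, 156.3845])) [ 0.5489 -0.0304  0.0103] [array([548.6, -30.5]), array([39.8, 39.5]), np.float64(80.8)]
0.005 (np.int32(13), array([373.0769, 165.0769])) [ 0.5305 -0.0764  0.0129] [array([530.5, -76.8]), array([14.1,  1.1]), np.float64(85.9)]
0.005 (np.int32(884), array([300.207 , 191.9265])) [0.51   0.0225 0.0103] [array([509.7,  22.7]), array([39.6, 38.7]), np.float64(80.8)]
0.005 (np.int32(880), array([335.2773, 191.8307])) [ 0.5027 -0.0234  0.0103] [array([502.5, -23.2]), array([40.1, 38.2]), np.float64(81.0)]
0.03 (np.int32(58), array([316.8621, 119.5   ])) [ 0.5972 -0.0146  0.0416] [array([597.2, -14.7]), array([9.2, 7.7]), np.float64(80.8)]
0.03 (np.int32(57), array([318.0175, 229.5789])) [0.4651 0.0058 0.0396] [array([464.4,   6. ]), array([7.7, 6.8]), np.float64(80.3)]
785 [159.1261 200.6803] [0.531  0.2023 0.0492] [0.531  0.2027 0.0489] [0.0202 0.0199 0.0056]
781 [122.7324 248.726 ] [0.4745 0.2714 0.0491] [0.4741 0.2725 0.0489] [0.0197 0.0211 0.0056]
782 [ 78.7724 250.7685] [0.4792 0.3304 0.0489] [0.4797 0.3321 0.0487] [0.0213 0.0178 0.0053]
553 [140.3816 285.1899] [0.4149 0.2655 0.0482] [0.4153 0.2655 0.0482] [0.0062 0.0029 0.0033]
```

View pics/w3.png

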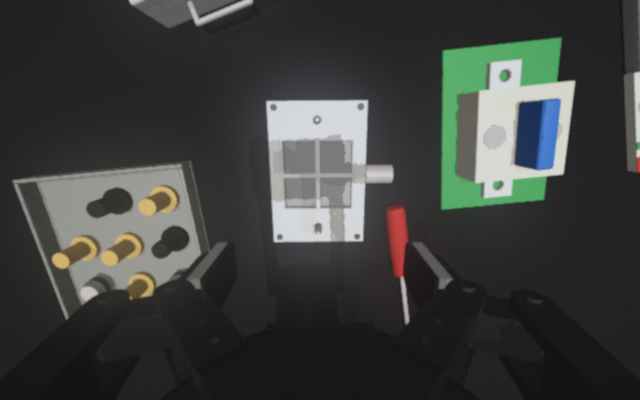

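The base is bare: wells around (318,173), pegs at (317,120) and (318,229), and the cover is parked squarely on the mat at (505,130). Well floors measure z≈0.010 and the plate top 0.020, as expected.

Emit:
move_arm:
  deltas:
    - [0.3,-0.1,0.4,0,0]
    - [0.6,-0.15,0.8,0,0]
    - [0.6,-0.15,0.8,0,0]
    - [0.6,-0.15,0.9,0,0]
    - [0.6,-0.15,0.9,0,0]
    - [0.6,-0.15,0.8,0,0]
    - [0.6,-0.1,0.6,0,0]
    - [0.6,-0.08,0.36,0,0]
    - [0.6,0,0,0,0]
    - [0.6,0,0,0,0]
    - [0.6,0,0,0,0]

```text
time: 9.15
position: [0.4749, 0.2714, 0.2283]
ee_rot: [3.141, -0.0, -0.163]
force: [-0.6, -0.3, -0.9]
grip_width: 0.404
finger_force: 0.0
```

```bash
cat > look.py <<'E'
from h import *
np.set_printoptions(precision=4,suppress=True)
o=robot.get_obs(); s=snapshot('wrist'); print(o['time'],o['position'],o['ee_rot'],o['grip_width'])
for px,a,c in blobs(mask(s,'brass'),80):
  P=bydepth(s,px,o); zt=P[P[:,2]<.12][:,2].max(); t=px[(P[:,2]>zt-.006)&(P[:,2]<.12)]
  Q=onplane(s,t,zt-.002,o); (x,y),r=cv2.minEnclosingCircle((Q[:,:2]*1000).astype(np.float32)); print(a,c.round(0),'ztop',zt,'c',x,y,'r',r,'mean',Q.mean(0))
E
python3 look.py
python3 - <<'E'
from h import *
o=robot.get_obs(); s=snapshot('wrist'); save(s,'w4')
ys,xs=np.mgrid[20:330:2,180:460:2]; px=np.c_[xs.ravel(),ys.ravel()]; P=bydepth(s,px,o); k=(P[:,2]>.025)&(P[:,2]<.034); Q=P[k][:,:2]*1000
for lim in [(350,590,150,390)]:
  q=Q[(Q[:,0]>lim[0])&(Q[:,0]<lim[1])&(Q[:,1]>lim[2])&(Q[:,1]<lim[3])]; print(cv2.minAreaRect(q.astype(np.float32)),len(q))
E
```

```text
9.15 [0.4749 0.2714 0.2283] [ 3.1408 -0.0001 -0.1634] 0.4035342795518198
602 [366. 125.] ztop 0.050848382274247095 c 530.4241943359375 204.1074981689453 r 10.839027404785156 mean [0.5305 0.2043 0.0488]
559 [318. 178.] ztop 0.05076707854108009 c 474.0701599121094 272.7836608886719 r 10.711248397827148 mean [0.4743 0.2726 0.0488]
603 [270. 182.] ztop 0.051428568117352635 c 480.5896911621094 334.308837890625 r 10.811973571777344 mean [0.4807 0.3343 0.0494]
577 [325. 224.] ztop 0.051263839680956436 c 413.2835388183594 274.7340393066406 r 10.710741996765137 mean [0.4135 0.2746 0.0493]
((473.38702392578125, 272.38958740234375), (214.875, 214.9835968017578), 86.0060043334961) 887
```

View pics/w4.png

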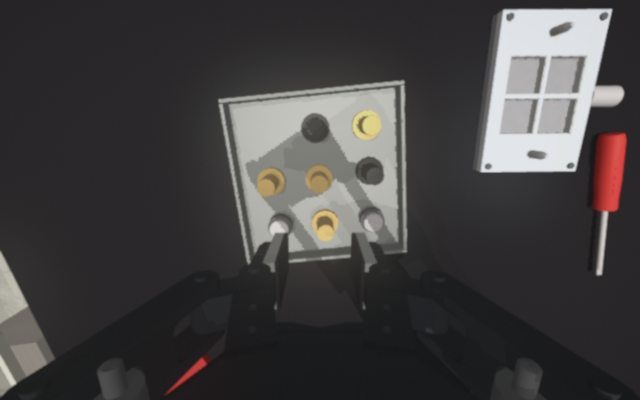

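All four brass cells read ztop≈0.049 and r≈10.8 mm, as specified. In the picture they are at (366,125), (318,178), (270,182) and (325,224). I'll take the centre one first.

Emit:
move_arm:
  deltas:
    - [0.6,-0.01,0.03,-0.9,0]
    - [0.6,0,0,-0.9,0]
    - [0.6,0,0,-0.9,0]
    - [0.6,0,0,-0.9,0]
    - [0.6,0,0,-0.35,0]
    - [0.6,0,0,-0.13,0]
    - [0.6,0,0,0,0]
    - [1,0,0,0,0]
    - [1,0,0,0,0]
    - [1,0,0,0,0]
    - [1,0,0,0,0]
  squeeze: 40

```text
time: 10.35
position: [0.4751, 0.2749, 0.0264]
ee_rot: [-3.14, -0.004, -0.161]
force: [0.7, -0.9, 4.1]
grip_width: 0.229
finger_force: 39.6
```

Emit:
move_arm:
  deltas:
    - [1,0,0,0.3,0]
    - [1,0,0,0.6,0]
    - [1,0,0,0.7,0]
    - [1,0,0,0.3,0]
    - [1,0,0,0,0]
    - [1,0,0,0,0]

```text
time: 10.95
position: [0.4731, 0.2741, 0.1184]
ee_rot: [3.141, 0.001, -0.161]
force: [-0.0, -0.4, -1.8]
grip_width: 0.229
finger_force: 39.3
```

```bash
python3 look.py; python3 -c "
from h import *
save(snapshot('wrist'),'w5')"
```

```text
10.95 [0.4731 0.2741 0.1184] [ 3.1407  0.0012 -0.1611] 0.22921330822806069
1325 [393. 123.] ztop 0.05149150902792535 c 530.3515625 204.74658203125 r 10.770837783813477 mean [0.5305 0.2046 0.0495]
1351 [251. 205.] ztop 0.050936343671782375 c 480.7548522949219 334.30328369140625 r 11.0139741897583 mean [0.4806 0.3343 0.0489]
3096 [320. 251.] ztop 0.1199823870094045 c 476.31439208984375 273.7820129394531 r 9.732855796813965 mean [0.4808 0.273  0.118 ]
```

View pics/w5.png

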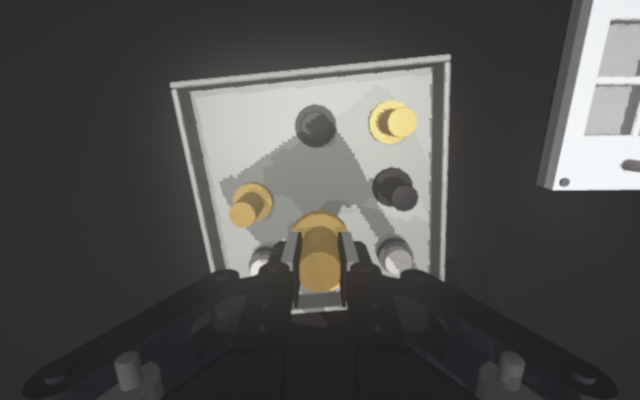

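The cell is held upright between the pads at (320,250), with its knob top near (320,275). Next I'll measure its offset in the hand.

```bash
cat > held.py <<'E'
from h import *
np.set_printoptions(precision=4,suppress=True)
o=robot.get_obs(); s=snapshot('wrist'); T=np.array(o['position']); print(o['time'],T,o['ee_rot'])
b=max(blobs(mask(s,'brass',(260,180,380,310)),80),key=lambda b:b[1]); P=bydepth(s,b[0],o)
yaw=o['ee_rot'][2]; c,sn=np.cos(yaw),np.sin(yaw); L=(P-T); X=L[:,0]*c+L[:,1]*sn; Y=-L[:,0]*sn+L[:,1]*c; Z=L[:,2]
k=(Z>-.05)&(Z<.05); X,Y,Z=X[k],Y[k],Z[k]
print(np.histogram(Z,bins=np.arange(-.03,.04,.004)))
zt=np.percentile(Z,99); t=np.abs(Z-zt)<.003
print('top z',zt,'n',t.sum(),'X',X[t].min(),X[t].max(),'Y',Y[t].min(),Y[t].max())
w=(Z<zt-.008)&(Z>zt-.03); print('knob front X',np.percentile(X[w],[50,90,98]))
f=(Z<zt-.034); 
if f.sum()>30: (x,y),r=cv2.minEnclosingCircle((np.c_[X,Y][f]*1000).astype(np.float32)); print('foot',x,y,r,'Y',Y[f].min(),Y[f].max(),'Xmax',X[f].max(),'Z',np.median(Z[f]))
E
python3 held.py
```

```text
11.05 [0.4723 0.2737 0.1169] [ 3.139   0.0038 -0.1612]
(array([   0,    0,   31,  163,  607,   85,   90,   92,  109,  110,  122,
        132,  254, 1260,    0,    0,    0]), array([-0.03 , -0.026, -0.022, -0.018, -0.014, -0.01 , -0.006, -0.002,
        0.002,  0.006,  0.01 ,  0.014,  0.018,  0.022,  0.026,  0.03 ,
        0.034,  0.038]))
top z 0.023880595895607228 n 1415 X -0.01210592275591201 0.009807932535285654 Y -0.009651408581034786 0.010065181166766498
knob front X [0.0082 0.0093 0.0097]
foot 6.4165544509887695 0.41788193583488464 15.459535598754883 Y -0.015040258684436474 0.015876352938013004 Xmax 0.016391484748917596 Z -0.013369984319485023
```

Emit:
move_arm:
  deltas:
    - [1,0.1,-0.35,0,0]
    - [1,0.24,-0.7,0,0]
    - [1,0.25,-0.8,0,0]
    - [1,0.25,-0.8,0,0]
    - [1,0.25,-0.8,0,0]
    - [1,0.25,-0.8,0,0]
    - [1,0.2,-0.6,0,0]
    - [1,0.12,-0.32,0,0]
    - [1,0,0,-0.3,0]
    - [1,0,0,-0.5,0]
    - [1,0,0,0,0]
    - [1,0,0,0,0]

```text
time: 12.3
position: [0.5553, 0.0173, 0.0777]
ee_rot: [-3.141, 0.004, -0.16]
force: [1.3, -1.0, -0.5]
grip_width: 0.227
finger_force: 39.4
```

```bash
cat > fit.py <<'E'
# relative to tool: wells/plate seen now, with held foot
from h import *
np.set_printoptions(precision=4,suppress=True)
o=robot.get_obs(); s=snapshot('wrist'); T=np.array(o['position']); print(o['time'],T,o['ee_rot'],o['force'])
ys,xs=np.mgrid[60:330,200:440]; px=np.c_[xs.ravel(),ys.ravel()]; P=bydepth(s,px,o)
k=((P[:,2]>.004)&(P[:,2]<.0145)); m=np.zeros((400,640),np.uint8); m[px[k,1],px[k,0]]=255
for b in blobs(m,60):
    Q=bydepth(s,b[0],o); print('well',b[1],[np.round(v,1) for v in cv2.minAreaRect((Q[:,:2]*1000).astype(np.float32))])
E
python3 fit.py; python3 held.py; python3 -c "
from h import *
save(snapshot('wrist'),'w6')"
```

```text
12.3 [0.5553 0.0173 0.0777] [-3.1414  0.0038 -0.1596] [ 1.3247 -1.0037 -0.5198]
well 1367 [array([556.7,  15. ]), array([40.2, 34.6]), np.float64(81.8)]
well 2453 [array([547.7, -31.2]), array([39.4, 38.9]), np.float64(80.9)]
well 906 [array([503.7, -29.2]), array([30. , 30.1]), np.float64(83.4)]
12.35 [0.5564 0.0171 0.0791] [-3.1413  0.0008 -0.1596]
(array([   0,    0,    5,  143,  617,   80,   89,   94,   96,  107,  128,
        120,  254, 1212,    0,    0,    0]), array([-0.03 , -0.026, -0.022, -0.018, -0.014, -0.01 , -0.006, -0.002,
        0.002,  0.006,  0.01 ,  0.014,  0.018,  0.022,  0.026,  0.03 ,
        0.034,  0.038]))
top z 0.023870905578032175 n 1369 X -0.011117664372883399 0.009744076376641148 Y -0.009700118919714092 0.00999578610921164
knob front X [0.0081 0.0093 0.0096]
foot 6.680729866027832 0.19381141662597656 15.292610168457031 Y -0.015080918778914668 0.01546854151778584 Xmax 0.016436387818213632 Z -0.013226100974365121
```

View pics/w6.png

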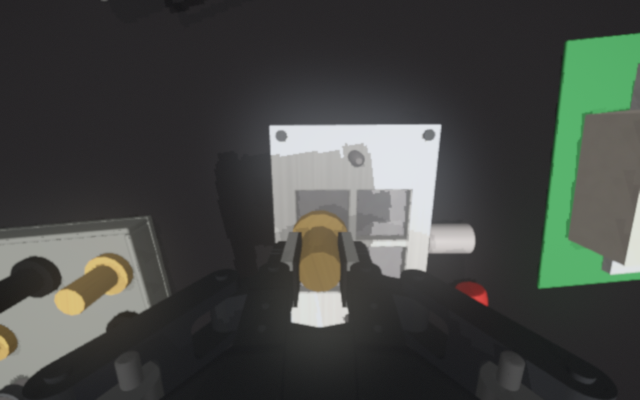

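Emit:
move_arm:
  deltas:
    - [1,0.02,-0.05,0,0]
    - [1,0,0,-0.2,0]
    - [1,0,0,0,0]
    - [1,0,0,0,0]

```text
time: 12.85
position: [0.5572, 0.0133, 0.0687]
ee_rot: [3.141, 0.001, -0.161]
force: [0.2, 0.4, -1.4]
grip_width: 0.232
finger_force: 39.4
```

```bash
cat >> fit.py <<'E'
    L=np.array(cv2.minAreaRect((Q[:,:2]*1000).astype(np.float32))[0])-T[:2]*1000; c,n=np.cos(.161),np.sin(-.161)
    print('   tool-rel XY mm',L[0]*c+L[1]*n,-L[0]*n+L[1]*c)
E
for i in 1 2 3; do python3 fit.py; done
```

```text
12.85 [0.5572 0.0133 0.0687] [ 3.1414  0.0014 -0.1613] [ 0.1831  0.3916 -1.3816]
well 1109 [array([560. ,  14.5]), array([40.2, 28.9]), np.float64(81.1)]
   tool-rel XY mm 2.5309470356902084 1.6134534750390102
well 2568 [array([547.8, -31. ]), array([39.5, 39.4]), np.float64(81.4)]
   tool-rel XY mm -2.202141198814891 -45.30207592395295
well 596 [array([507.2, -32. ]), array([25.7, 21.8]), np.float64(83.2)]
   tool-rel XY mm -42.072428795956434 -52.77917940919744
well 334 [array([494.9,  23.6]), array([33.6, 11.4]), np.float64(79.7)]
   tool-rel XY mm -63.11274688127159 0.15873524061897193
12.9 [0.5575 0.0133 0.069 ] [ 3.1415  0.0007 -0.1613] [-0.0379 -0.0887 -0.8457]
well 1084 [array([560.4,  14.3]), array([41.6, 27.7]), np.float64(84.6)]
   tool-rel XY mm 2.787825062302267 1.479748232089992
well 2562 [array([547.5, -31. ]), array([39.3, 38.3]), np.float64(81.2)]
   tool-rel XY mm -2.684668441488726 -45.28967256481436
well 590 [array([507.5, -32. ]), array([25.5, 21.7]), np.float64(83.2)]
   tool-rel XY mm -42.02636437495172 -52.70431299684723
well 347 [array([494.9,  23.8]), array([33.7, 11.4]), np.float64(82.7)]
   tool-rel XY mm -63.39872269714423 0.3117653094313635
12.95 [0.5576 0.0133 0.0693] [ 3.1415  0.0002 -0.1613] [ 0.6396  0.4667 -1.2914]
well 1057 [array([559.5,  14.5]), array([40.7, 28.3]), np.float64(82.3)]
   tool-rel XY mm 1.663023078061101 1.4972342257442381
well 2571 [array([547.6, -31. ]), array([39.7, 38.8]), np.float64(81.8)]
   tool-rel XY mm -2.8093040052031126 -45.30561765216024
well 591 [array([507.4, -32. ]), array([25.2, 22.2]), np.float64(83.7)]
   tool-rel XY mm -42.376768322772804 -52.80053703338036
well 340 [array([495.3,  23.7]), array([33.8, 11.2]), np.float64(82.4)]
   tool-rel XY mm -63.245643437598495 0.329235899830584
```

Emit:
move_arm:
  deltas:
    - [1,-0.02,0.03,0,0]
    - [1,0,0,-0.3,0]
    - [1,0,0,-0.26,0]
    - [1,0,0,-0.1,0]
    - [1,0,0,0,0]
    - [1,0,0,0,0]

```text
time: 13.6
position: [0.5563, 0.0149, 0.0359]
ee_rot: [3.141, 0.001, -0.161]
force: [0.1, 0.3, -1.4]
grip_width: 0.232
finger_force: 39.4
```

Emit:
move_arm:
  deltas:
    - [1,0,0,-0.06,0]
    - [1,0,0,-0.04,0]
    - [1,0,0,0,0]
    - [1,0,0,0,0]

```text
time: 14.0
position: [0.5567, 0.0149, 0.0314]
ee_rot: [3.142, -0.0, -0.161]
force: [-0.3, 0.0, -1.1]
grip_width: 0.226
finger_force: 39.4
```

Emit:
move_arm:
  deltas:
    - [1,0,0,-0.02,0]
    - [0.62,0,0,0,0]
    - [0.62,0,0,0,0]
    - [0.62,0,0,0,0]
    - [0.62,0,0,0.4,0]
    - [0.62,0,0,0.7,0]
    - [0.62,0,0,0.7,0]
    - [0.62,-0.1,0.5,0,0]
    - [0.62,-0.13,0.9,0,0]
    - [0.62,-0.13,0.9,0,0]
    - [0.62,-0.1,0.9,0,0]
    - [0.62,-0.07,0.61,0,0]

```text
time: 15.2
position: [0.5295, 0.2081, 0.1203]
ee_rot: [-3.141, 0.0, -0.16]
force: [0.8, 0.2, -0.9]
grip_width: 0.379
finger_force: 0.0
```

Emit:
move_arm:
  deltas:
    - [0.6,0,0,0,0]
    - [0.6,0,0,0,0]
    - [0.6,0,0,0,0]
    - [0.6,0,0,0,0]

```text
time: 15.6
position: [0.5305, 0.2041, 0.1203]
ee_rot: [3.141, 0.0, -0.163]
force: [0.1, 0.0, 0.1]
grip_width: 0.402
finger_force: 0.0
```

```bash
python3 look.py
python3 - <<'E'
from h import *
t=snapshot('top'); save(t,'t4')
for px,a,c in blobs(mask(t,'brass'),60):
  P=bydepth(t,px); z=np.percentile(P[:,2],90); print(a,c.round(),z.round(4),P[P[:,2]>z-.006].mean(0).round(4))
for px,a,c in blobs(mask(t,'blue',(330,150,440,280)),60):
  P=bydepth(t,px);print('bar',P.mean(0).round(4))
E
```

```text
15.6 [0.5305 0.2041 0.1203] [ 3.1411  0.     -0.1631] 0.40154840236264483
2218 [543. 139.] ztop 0.05600202891965972 c 556.590087890625 17.194576263427734 r 12.127443313598633 mean [0.5561 0.0173 0.054 ]
1256 [320. 200.] ztop 0.05106134478120364 c 531.0078125 203.63241577148438 r 11.054018020629883 mean [0.5311 0.2035 0.0491]
812 [194. 265.] ztop 0.05031036706193376 c 486.09918212890625 337.015380859375 r 9.727875709533691 mean [0.4881 0.3371 0.0483]
223 [281. 314.] ztop 0.028942341836594276 c 419.0938720703125 264.64825439453125 r 3.7407476902008057 mean [0.4187 0.2652 0.0269]
129 [296. 217.] 0.0553 [0.5531 0.0157 0.0538]
85 [468. 214.] 0.107 [ 0.5462 -0.421   0.1301]
72 [182. 248.] 0.3712 [0.4785 0.227  0.4195]
138 [202. 272.] 0.0493 [0.412  0.2679 0.0768]
1220 [ 25. 386.] -0.3666 [-0.054   1.0346 -0.2793]
bar [ 0.5424 -0.2369  0.0908]
```

Cell C is seated: its knob top is at 0.054, as it should be in the well. Next is cell A.

Emit:
move_arm:
  deltas:
    - [0.6,0.01,-0.01,-0.6,0]
    - [0.6,0,0,-0.8,0]
    - [0.6,0,0,-0.4,0]
    - [0.6,0,0,-0.12,0]
    - [0.6,0,0,0,0]
    - [0.6,0,0,0,0]
    - [1,0,0,0,0]
    - [1,0,0,0,0]
    - [1,0,0,0,0]
    - [1,0,0,0,0]

```text
time: 16.7
position: [0.5324, 0.2052, 0.0267]
ee_rot: [-3.14, -0.004, -0.161]
force: [1.4, -0.3, 6.3]
grip_width: 0.226
finger_force: 39.6
```

Emit:
move_arm:
  deltas:
    - [1,0,0,0.3,0]
    - [1,0,0,0.7,0]
    - [1,0,0,0.7,0]
    - [1,0,0,0.2,0]
    - [1,0,0,0,0]
    - [1,0,0,0,0]
    - [1,0,0,0,0]

```text
time: 17.4
position: [0.5292, 0.2044, 0.1167]
ee_rot: [3.139, 0.005, -0.161]
force: [-0.7, 0.2, -1.3]
grip_width: 0.228
finger_force: 39.2
```

```bash
python3 held.py
```

```text
17.4 [0.5292 0.2044 0.1167] [ 3.1395  0.0045 -0.1612]
(array([   0,    0,   47,  253,  522,   89,   86,   86,  117,  116,  122,
        126,  423, 1056,    0,    0,    0]), array([-0.03 , -0.026, -0.022, -0.018, -0.014, -0.01 , -0.006, -0.002,
        0.002,  0.006,  0.01 ,  0.014,  0.018,  0.022,  0.026,  0.03 ,
        0.034,  0.038]))
top z 0.023679215207318954 n 1377 X -0.011755342765280502 0.009571135943844846 Y -0.009657297597031758 0.010066706759934249
knob front X [0.0079 0.009  0.0102]
foot 6.102435111999512 0.46257156133651733 15.497822761535645 Y -0.015028697558380112 0.015944825599910527 Xmax 0.01607002240359848 Z -0.013715266417455352
```

Emit:
move_arm:
  deltas:
    - [1,0.03,-0.4,0,0]
    - [1,0.06,-0.8,0,0]
    - [1,0.07,-0.9,0,0]
    - [1,0.07,-0.9,0,0]
    - [1,0.07,-0.8,0,0]
    - [1,0.05,-0.6,0,0]
    - [1,0.02,-0.31,0,0]
    - [1,0,0,0,0]
    - [1,0,0,-0.4,0]
    - [1,0,0,-0.4,0]
    - [1,0,0,0,0]
    - [1,0,0,0,0]

```text
time: 18.65
position: [0.5487, -0.0292, 0.0788]
ee_rot: [-3.141, 0.002, -0.16]
force: [0.5, -0.2, -0.6]
grip_width: 0.23
finger_force: 39.4
```

Emit:
move_arm:
  deltas:
    - [1,0,0,-0.4,0]
    - [1,0,0,-0.3,0]
    - [1,0,0,-0.1,0]
    - [1,0,0,-0.06,0]
    - [1,0,0,0,0]
    - [1,0,0,0,0]
    - [1,0,0,0,0]

```text
time: 19.35
position: [0.5496, -0.0308, 0.0371]
ee_rot: [3.142, -0.001, -0.161]
force: [-0.3, -0.6, -0.6]
grip_width: 0.229
finger_force: 39.3
```

Emit:
move_arm:
  deltas:
    - [1,0,0,-0.06,0]
    - [1,0,0,-0.06,0]
    - [1,0,0,0,0]
    - [0.62,0,0,0,0]
    - [0.62,0,0,0,0]
    - [0.62,0,0,0,0]
    - [0.62,0,0,0.4,0]
    - [0.62,0,0,0.7,0]
    - [0.62,0,0,0.7,0]

```text
time: 20.25
position: [0.5484, -0.0305, 0.1202]
ee_rot: [3.142, 0.003, -0.161]
force: [1.2, -0.7, -0.2]
grip_width: 0.376
finger_force: 0.0
```

Emit:
move_arm:
  deltas:
    - [0.6,-0.1,0.4,0,0]
    - [0.6,-0.16,0.9,0,0]
    - [0.6,-0.16,0.9,0,0]
    - [0.6,-0.16,0.9,0,0]
    - [0.6,-0.16,0.9,0,0]
    - [0.6,-0.16,0.9,0,0]
    - [0.6,-0.16,0.9,0,0]
    - [0.6,-0.16,0.8,0,0]
    - [0.6,-0.1,0.5,0,0]
    - [0.6,-0.05,0.22,0,0]
    - [0.6,0,0,0,0]
    - [0.6,0,0,0,0]

```text
time: 21.45
position: [0.4809, 0.3343, 0.1201]
ee_rot: [3.14, 0.0, -0.162]
force: [-0.1, -0.1, 1.5]
grip_width: 0.4
finger_force: 0.0
```

Emit:
move_arm:
  deltas:
    - [0.6,0,0,0,0]
    - [0.6,0,0,0,0]

```text
time: 21.65
position: [0.4812, 0.334, 0.1204]
ee_rot: [3.141, -0.0, -0.163]
force: [-0.4, 0.2, 0.1]
grip_width: 0.397
finger_force: 0.0
```

```bash
cat > check.py <<'E'
from h import *
t=snapshot('top')
for px,a,c in blobs(mask(t,'brass',(150,190,345,300)),50):
  P=bydepth(t,px); P=P[P[:,2]<.1]; z=np.percentile(P[:,2],90); print('top cell',c.round(),z.round(4),P[P[:,2]>z-.006].mean(0).round(4))
for px,a,c in blobs(mask(t,'blue',(330,150,440,280)),60):
  P=bydepth(t,px);P=P[P[:,2]>np.percentile(P[:,2],90)-.01]; print('bar',P.mean(0).round(4),cv2.minAreaRect((P[:,:2]*1000).astype(np.float32))[2])
E
python3 look.py; python3 check.py
```

```text
21.65 [0.4812 0.334  0.1204] [ 3.1412 -0.0001 -0.1632] 0.397008704833382
1208 [318. 202.] ztop 0.0510707994019918 c 480.7977600097656 334.8638610839844 r 10.83965015411377 mean [0.481  0.335  0.0491]
730 [397. 256.] ztop 0.05043161857579548 c 416.2975158691406 271.4119873046875 r 9.980331420898438 mean [0.4169 0.2708 0.0484]
top cell [296. 217.] 0.056 [0.5531 0.0159 0.0542]
top cell [313. 219.] 0.0542 [ 0.5449 -0.0294  0.0529]
top cell [202. 272.] 0.0494 [0.4104 0.2745 0.0485]
bar [ 0.5422 -0.2375  0.0936] 23.26643943786621
```

Emit:
move_arm:
  deltas:
    - [0.6,0,0.02,-0.6,0]
    - [0.6,0,0,-0.8,0]
    - [0.6,0,0,-0.4,0]
    - [0.6,0,0,-0.12,0]
    - [0.6,0,0,0,0]
    - [0.6,0,0,0,0]
    - [1,0,0,0,0]
    - [1,0,0,0,0]
    - [1,0,0,0,0]
    - [1,0,0,0,0]

```text
time: 22.75
position: [0.4822, 0.3371, 0.0267]
ee_rot: [-3.139, -0.004, -0.161]
force: [0.9, -0.6, 6.1]
grip_width: 0.227
finger_force: 39.7
```

Emit:
move_arm:
  deltas:
    - [1,0,0,0.3,0]
    - [1,0,0,0.7,0]
    - [1,0,0,0.7,0]
    - [1,0,0,0.2,0]
    - [1,0,0,0,0]
    - [1,0,0,0,0]
    - [1,0,0,0,0]

```text
time: 23.45
position: [0.4793, 0.3356, 0.1165]
ee_rot: [3.138, 0.004, -0.161]
force: [-0.3, 0.1, -1.3]
grip_width: 0.228
finger_force: 39.2
```

```bash
python3 held.py
```

```text
23.45 [0.4793 0.3356 0.1165] [ 3.1384  0.0039 -0.1612]
(array([   0,    0,   41,  256,  491,   87,   95,   94,  110,  116,  114,
        138,  450, 1021,    6,    0,    0]), array([-0.03 , -0.026, -0.022, -0.018, -0.014, -0.01 , -0.006, -0.002,
        0.002,  0.006,  0.01 ,  0.014,  0.018,  0.022,  0.026,  0.03 ,
        0.034,  0.038]))
top z 0.023652221253083187 n 1373 X -0.012297319969817672 0.009467741944188686 Y -0.009636606176968834 0.010045637589908289
knob front X [0.0075 0.0086 0.0091]
foot 5.519030570983887 0.42146968841552734 15.795318603515625 Y -0.015361098804829606 0.016204039429854745 Xmax 0.01586361272660213 Z -0.013773721156909793
```

Emit:
move_arm:
  deltas:
    - [1,0.04,-0.4,0,0]
    - [1,0.08,-0.9,0,0]
    - [1,0.08,-0.9,0,0]
    - [1,0.08,-0.9,0,0]
    - [1,0.08,-0.9,0,0]
    - [1,0.08,-0.9,0,0]
    - [1,0.08,-0.8,0,0]
    - [1,0.06,-0.4,0,0]
    - [1,0.04,-0.18,0,0]
    - [1,0,0,-0.4,0]
    - [1,0,0,-0.4,0]
    - [1,0,0,0,0]

```text
time: 24.7
position: [0.5086, 0.0232, 0.0752]
ee_rot: [3.141, 0.009, -0.161]
force: [0.3, 0.0, -1.6]
grip_width: 0.231
finger_force: 39.4
```

Emit:
move_arm:
  deltas:
    - [1,0,0,0,0]
    - [1,0,0,-0.4,0]
    - [1,0,0,-0.3,0]
    - [1,0,0,-0.1,0]
    - [1,0,0,-0.06,0]
    - [1,0,0,0,0]
    - [1,0,0,0,0]
    - [1,0,0,0,0]

```text
time: 25.5
position: [0.5124, 0.0223, 0.0373]
ee_rot: [-3.142, -0.002, -0.161]
force: [-0.3, 0.1, -0.8]
grip_width: 0.225
finger_force: 39.4
```

Emit:
move_arm:
  deltas:
    - [1,0,0,-0.06,0]
    - [1,0,0,-0.06,0]
    - [1,0,0,0,0]
    - [0.62,0,0,0,0]
    - [0.62,0,0,0,0]
    - [0.62,0,0,0,0]
    - [0.62,0,0,0.4,0]
    - [0.62,0,0,0.7,0]
    - [0.62,0,0,0.7,0]

```text
time: 26.4
position: [0.5108, 0.0224, 0.1202]
ee_rot: [3.141, 0.003, -0.161]
force: [1.3, -0.2, 0.6]
grip_width: 0.381
finger_force: 0.0
```

Emit:
move_arm:
  deltas:
    - [0.6,-0.1,0.3,0,0]
    - [0.6,-0.3,0.8,0,0]
    - [0.6,-0.3,0.8,0,0]
    - [0.6,-0.3,0.8,0,0]
    - [0.6,-0.3,0.8,0,0]
    - [0.6,-0.3,0.8,0,0]
    - [0.6,-0.2,0.47,0,0]
    - [0.6,-0.18,0.3,0,0]
    - [0.6,0,0,0,0]
    - [0.6,0,0,0,0]
    - [0.6,0,0,0,0]
    - [0.6,0,0,0,0]

```text
time: 27.6
position: [0.4131, 0.275, 0.1201]
ee_rot: [3.141, 0.0, -0.163]
force: [-0.1, -0.2, 0.2]
grip_width: 0.399
finger_force: 0.0
```

```bash
python3 look.py; python3 check.py
```

```text
27.6 [0.4131 0.275  0.1201] [ 3.1411  0.0001 -0.1627] 0.3992814076574287
1926 [616.  33.] ztop 0.044855355646438194 c 509.0921630859375 32.64718246459961 r 8.876996994018555 mean [0.509  0.0344 0.0429]
1217 [320. 201.] ztop 0.05134517035135472 c 412.6323547363281 274.4393310546875 r 10.869739532470703 mean [0.4129 0.2746 0.0493]
top cell [296. 217.] 0.0557 [0.5534 0.016  0.0544]
top cell [313. 219.] 0.0549 [ 0.545  -0.0297  0.0538]
top cell [294. 234.] 0.0562 [0.5072 0.0238 0.0543]
top cell [203. 269.] 0.0473 [0.4173 0.2731 0.0481]
bar [ 0.5433 -0.2388  0.0865] 86.10089111328125
```

Emit:
move_arm:
  deltas:
    - [0.6,-0.01,-0.01,-0.6,0]
    - [0.6,0,0,-0.8,0]
    - [0.6,0,0,-0.4,0]
    - [0.6,0,0,-0.12,0]
    - [0.6,0,0,0,0]
    - [0.6,0,0,0,0]
    - [1,0,0,0,0]
    - [1,0,0,0,0]
    - [1,0,0,0,0]
    - [1,0,0,0,0]

```text
time: 28.7
position: [0.4137, 0.276, 0.0264]
ee_rot: [-3.139, -0.004, -0.161]
force: [1.2, 0.0, 5.8]
grip_width: 0.232
finger_force: 39.7
```

Emit:
move_arm:
  deltas:
    - [1,0,0,0.3,0]
    - [1,0,0,0.7,0]
    - [1,0,0,0.7,0]
    - [1,0,0,0.2,0]
    - [1,0,0,0,0]
    - [1,0,0,0,0]
    - [1,0,0,0,0]

```text
time: 29.4
position: [0.4108, 0.2746, 0.1168]
ee_rot: [3.139, 0.004, -0.161]
force: [0.2, -0.3, -1.0]
grip_width: 0.231
finger_force: 39.2
```

```bash
python3 held.py
```

```text
29.4 [0.4108 0.2746 0.1168] [ 3.1387  0.0037 -0.1612]
(array([   0,    0,   26,  167,  604,   81,   95,   92,  113,  106,  115,
        138,  297, 1235,    6,    0,    0]), array([-0.03 , -0.026, -0.022, -0.018, -0.014, -0.01 , -0.006, -0.002,
        0.002,  0.006,  0.01 ,  0.014,  0.018,  0.022,  0.026,  0.03 ,
        0.034,  0.038]))
top z 0.02387529295251679 n 1429 X -0.012515681377369945 0.00951143336300144 Y -0.009628290950373191 0.010097789357815686
knob front X [0.0078 0.0089 0.0093]
foot 5.781250476837158 0.6672825813293457 15.840877532958984 Y -0.01512109424789826 0.01645565947583752 Xmax 0.016410958514353806 Z -0.013398913004763785
```

Emit:
move_arm:
  deltas:
    - [1,0.1,-0.4,0,0]
    - [1,0.26,-0.85,0,0]
    - [1,0.26,-0.85,0,0]
    - [1,0.26,-0.85,0,0]
    - [1,0.26,-0.85,0,0]
    - [1,0.26,-0.85,0,0]
    - [1,0.24,-0.7,0,0]
    - [1,0.12,-0.4,0,0]
    - [1,0.08,-0.22,0,0]
    - [1,0,0,-0.4,0]
    - [1,0,0,-0.4,0]
    - [1,0,0,0,0]

```text
time: 30.65
position: [0.5011, -0.0222, 0.0752]
ee_rot: [-3.141, 0.009, -0.161]
force: [-0.6, 0.1, -1.3]
grip_width: 0.23
finger_force: 39.4
```

Emit:
move_arm:
  deltas:
    - [1,0,0,0,0]
    - [1,0,0,-0.4,0]
    - [1,0,0,-0.3,0]
    - [1,0,0,-0.1,0]
    - [1,0,0,-0.06,0]
    - [1,0,0,0,0]
    - [1,0,0,0,0]
    - [1,0,0,0,0]

```text
time: 31.45
position: [0.5049, -0.0232, 0.0373]
ee_rot: [3.141, -0.002, -0.161]
force: [-0.2, -0.2, -0.6]
grip_width: 0.228
finger_force: 39.4
```

Emit:
move_arm:
  deltas:
    - [1,0,0,-0.06,0]
    - [1,0,0,-0.06,0]
    - [1,0,0,0,0]
    - [0.62,0,0,0,0]
    - [0.62,0,0,0,0]
    - [0.62,0,0,0,0]
    - [0.62,0,0,0.4,0]
    - [0.62,0,0,0.7,0]
    - [0.62,0,0,0.86,0]
    - [0.3,0.2,0.2,0.9,0]
    - [0,0.2,0.16,0.8,0]
    - [0,0.03,0,0.3,0]

```text
time: 32.65
position: [0.5282, -0.0047, 0.2336]
ee_rot: [-3.141, -0.009, -0.16]
force: [0.2, 0.0, 0.6]
grip_width: 0.873
finger_force: 0.0
```

Emit:
move_arm:
  deltas:
    - [0,0,0,0,0]
    - [0,0,0,0,0]
    - [0,0,0,0,0]
    - [0,0,0,0,0]

```text
time: 33.05
position: [0.5245, -0.0053, 0.2257]
ee_rot: [3.141, 0.005, -0.162]
force: [0.5, -1.1, -0.4]
grip_width: 1.001
finger_force: 0.0
```

```bash
python3 look.py; python3 check.py
python3 - <<'E'
from h import *
save(snapshot('wrist'),'w7')
E
```

```text
33.05 [ 0.5245 -0.0053  0.2257] [ 3.1413  0.0049 -0.1616] 1.0005968679775104
511 [298. 156.] ztop 0.05621366729745175 c 555.8751831054688 15.026230812072754 r 10.644966125488281 mean [0.5559 0.0151 0.0542]
506 [336. 156.] ztop 0.056046837254586424 c 548.1085815429688 -30.211530685424805 r 10.668807029724121 mean [ 0.5484 -0.0302  0.054 ]
474 [299. 192.] ztop 0.05591525345392556 c 511.094482421875 22.38329315185547 r 10.58754825592041 mean [0.5116 0.0223 0.0539]
485 [336. 193.] ztop 0.056053452754208644 c 504.57513427734375 -22.545743942260742 r 10.570943832397461 mean [ 0.5043 -0.0227  0.0541]
bar [ 0.5416 -0.235   0.1086] 23.266433715820312
```

View pics/w7.png

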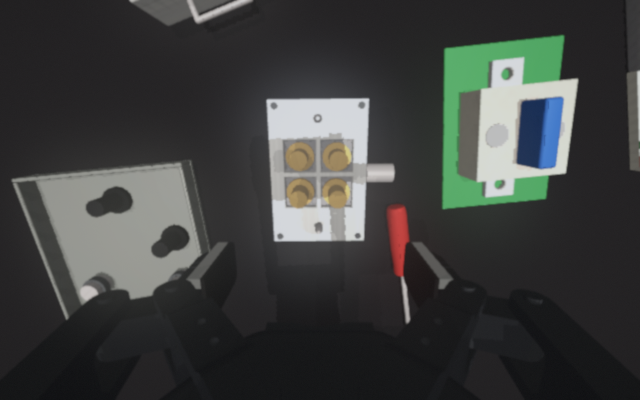

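All four cells stand in the wells with their tops at 0.054: (298,156), (336,156), (299,192), (336,193). The cover still stands on the mat, so I'll check its pose from above it.

Emit:
move_arm:
  deltas:
    - [0,0.05,-0.5,0,0.1]
    - [0,0.07,-0.9,0,0.1]
    - [0,0.07,-0.9,0,0.1]
    - [0,0.07,-0.9,0,0.1]
    - [0,0.07,-0.8,0,0.1]
    - [0,0.07,-0.5,0,0.1]
    - [0,0,-0.2,0,0.07]
    - [0,0,0,0,0]
    - [0,0,0,0,0]
    - [0,0,0,0,0]
    - [0,0,0,0,0]

```text
time: 34.3
position: [0.5459, -0.2388, 0.2287]
ee_rot: [3.142, -0.0, -0.059]
force: [-0.0, -0.2, -0.5]
grip_width: 1.002
finger_force: 0.0
```

Run:
```python
from h import *
np.set_printoptions(precision=4,suppress=True)
for i in range(2):
  o=robot.get_obs(); s=snapshot('wrist'); print(o['time'],o['position'],o['ee_rot'])
  b=max(blobs(mask(s,'blue',(280,80,380,260))),key=lambda b:b[1]); P=bydepth(s,b[0],o); zt=np.percentile(P[:,2],90)
  t=b[0][P[:,2]>zt-.008]; Q=onplane(s,t,zt-.001,o); print('bar',zt,cv2.minAreaRect((Q[:,:2]*1000).astype(np.float32)))
```

```text
34.3 [ 0.5459 -0.2388  0.2287] [ 3.1416 -0.0004 -0.0589]
bar 0.08798756323147826 ((546.3077392578125, -240.486083984375), (14.99022388458252, 68.51903533935547), 86.33040618896484)
34.35 [ 0.5459 -0.2389  0.2287] [ 3.1415 -0.0005 -0.059 ]
bar 0.08802760149176678 ((546.3320922851562, -240.66461181640625), (14.98865032196045, 68.51651000976562), 86.32174682617188)
```

Emit:
move_arm:
  deltas:
    - [0,0,0,-0.8,0]
    - [0,0,0,-0.9,0]
    - [0,0,0,-0.9,0]
    - [0,0,0,-0.6,0]
    - [0,0,0,-0.18,0]
    - [0.3,0,0,0,0]
    - [0.6,0,0,0,0]
    - [1,0,0,0,0]
    - [1,0,0,0,0]
    - [1,0,0,0,0]
    - [1,0,0,0,0]
  squeeze: 60

```text
time: 35.5
position: [0.5468, -0.2406, 0.0614]
ee_rot: [3.14, -0.003, -0.061]
force: [0.0, 1.7, 4.8]
grip_width: 0.199
finger_force: 60.4
```

Emit:
move_arm:
  deltas:
    - [1,0,0,0,0]
    - [1,0,0,0.2,0]
    - [1,0,0,0.5,0]
    - [1,0,0,0.7,0]
    - [1,0,0,0.7,0]
    - [1,0,0,0.4,0]
    - [1,0,0,0,0]

```text
time: 36.2
position: [0.547, -0.241, 0.188]
ee_rot: [3.139, -0.006, -0.061]
force: [0.1, 0.2, -3.3]
grip_width: 0.2
finger_force: 59.3
```

Emit:
move_arm:
  deltas:
    - [1,-0.02,0.3,0,-0.1]
    - [1,-0.05,0.7,0,-0.1]
    - [1,-0.05,0.8,0,-0.1]
    - [1,-0.05,0.8,0,-0.1]
    - [1,-0.05,0.8,0,-0.1]
    - [1,-0.05,0.7,0,-0.1]
    - [1,-0.05,0.4,0,-0.07]
    - [1,0,0.2,0,0]
    - [1,0,0,-0.3,0]
    - [1,0,0,-0.5,0]
    - [1,0,0,-0.3,0]
    - [1,0,0,0,0]

```text
time: 37.4
position: [0.5269, -0.006, 0.1244]
ee_rot: [3.141, 0.009, -0.163]
force: [-0.6, 1.6, -4.5]
grip_width: 0.195
finger_force: 59.3
```

Emit:
move_arm:
  deltas:
    - [1,0,0,0,0]
    - [1,0,0,-0.2,0]
    - [1,0,0,-0.1,0]
    - [1,0,0,0,0]
    - [1,0,0,0,0]
    - [1,0,0,0,0]

```text
time: 38.0
position: [0.53, -0.0051, 0.1148]
ee_rot: [3.142, -0.001, -0.161]
force: [0.4, -0.1, -4.7]
grip_width: 0.199
finger_force: 59.4
```

Run:
```python
from h import *
for i in range(3):
  o=robot.get_obs(); s=snapshot('wrist'); print(o['position'].round(4),o['ee_rot'].round(4),o['force'].round(1))
save(s,'w8')
```

```text
[ 0.53   -0.0051  0.1148] [ 3.1415e+00 -9.0000e-04 -1.6110e-01] [ 0.4 -0.1 -4.7]
[ 0.53   -0.0052  0.1148] [ 3.1415e+00 -1.0000e-03 -1.6110e-01] [ 0.3 -0.4 -3.5]
[ 0.53   -0.0051  0.1148] [ 3.1415e+00 -9.0000e-04 -1.6100e-01] [-0.5  0.8 -4. ]
```

View pics/w8.png

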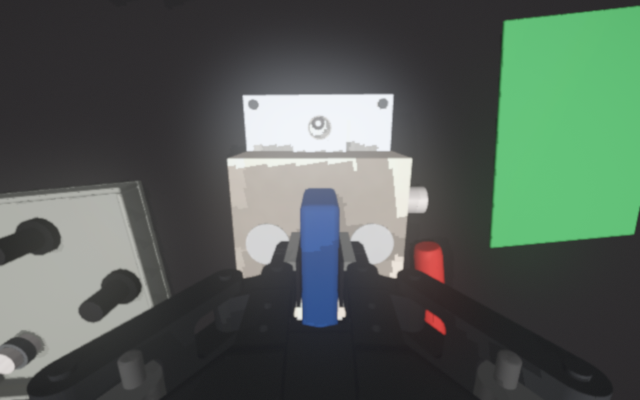

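The peg shows centred through the ear hole at (319,125), so I'll lower the cover.

Emit:
move_arm:
  deltas:
    - [1,0,0,-0.16,0]
    - [1,0,0,-0.16,0]
    - [1,0,0,-0.14,0]
    - [1,0,0,-0.12,0]
    - [1,0,0,-0.1,0]
    - [1,0,0,0,0]
    - [1,0,0,0,0]

```text
time: 38.85
position: [0.5305, -0.005, 0.0799]
ee_rot: [-3.141, -0.002, -0.161]
force: [6.2, 1.4, -6.9]
grip_width: 0.197
finger_force: 59.0
```

Emit:
move_arm:
  deltas:
    - [1,0,0,-0.04,0]
    - [1,0,0,-0.04,0]
    - [1,0,0,-0.02,0]
    - [1,0,0,0,0]
    - [1,0,0,0,0]

```text
time: 39.35
position: [0.5308, -0.0049, 0.0783]
ee_rot: [-3.141, -0.003, -0.161]
force: [1.1, 1.2, 7.0]
grip_width: 0.201
finger_force: 61.0
```

Emit:
move_arm:
  deltas:
    - [0.5,0,0,0,0]
    - [0,0,0,0,0]
    - [0,0,0,0,0]
    - [0,0,0,0,0]
    - [0,0,0,0.6,0]
    - [0,0,0,0.9,0]
    - [0,0,0,0.9,0]
    - [0,0,0,0.6,0]
    - [0,0,0,0,0]
    - [0,0,0,0,0]
    - [0,0,0,0,0]
    - [0,0,0,0,0]

```text
time: 40.55
position: [0.5287, -0.0051, 0.2229]
ee_rot: [3.141, 0.004, -0.161]
force: [0.2, 0.4, -0.0]
grip_width: 1.001
finger_force: 0.0
```

```bash
cat > seat.py <<'E'
from h import *
o=robot.get_obs(); s=snapshot('wrist'); print(o['position'],o['ee_rot'])
b=max(blobs(mask(s,'blue',(270,120,380,300))),key=lambda b:b[1]); P=bydepth(s,b[0],o); zt=np.percentile(P[:,2],[5,50,90])
t=b[0][P[:,2]>zt[2]-.008]; Q=onplane(s,t,.104,o); print('bar',zt,cv2.minAreaRect((Q[:,:2]*1000).astype(np.float32)))
ys,xs=np.mgrid[60:300,220:420]; px=np.c_[xs.ravel(),ys.ravel()]; P=bydepth(s,px,o)
c,n=np.cos(.161),np.sin(-.161); D=P-[.5292,-.004,0]; X=D[:,0]*c+D[:,1]*n; Y=-D[:,0]*n+D[:,1]*c
for nm,k in dict(lidPX=(X>38)&(X<48),).items(): pass
for sx in (1,-1):
  for sy in (1,-1):
    k=(abs(X-sx*.035)<.006)&(abs(Y-sy*.035)<.006)&(P[:,2]<.09); print('lid corner',sx,sy,k.sum(),np.median(P[k,2]) if k.any() else None)
  k=(abs(X-sx*.058)<.003)&(abs(Y)<.008)&(P[:,2]<.09); print('ear',sx,k.sum(),np.median(P[k,2]) if k.any() else None)
E
python3 seat.py
```

```text
[ 0.52868894 -0.00509546  0.22294595] [ 3.14123884  0.00449186 -0.16125737]
bar [0.1029345  0.10421829 0.10493556] ((499.23028564453125, 0.35965919494628906), (13.9028902053833, 3.1689095497131348), 80.76178741455078)
lid corner 1 1 126 0.06627337144340537
lid corner 1 -1 128 0.0663119146473235
ear 1 76 0.028031464168457032
lid corner -1 1 102 0.06600650241283354
lid corner -1 -1 103 0.06607419667398495
ear -1 0 None
```

Emit:
move_arm:
  deltas:
    - [0,0,-0.3,0,0.8]
    - [0,0,-0.7,0,0.9]
    - [0,0,-0.7,0,0.9]
    - [0,0,-0.7,0,0.9]
    - [0,0,-0.7,0,0.9]
    - [0,0,-0.7,0,0.9]
    - [0,0,-0.7,0,0.9]
    - [0,0,-0.7,0,0.9]
    - [0,0,-0.7,0,0.9]
    - [0,0,-0.7,0,0.9]
    - [0,0,-0.7,0,0.9]
    - [0,0,-0.7,0,0.9]

```text
time: 41.8
position: [0.5292, -0.4063, 0.2238]
ee_rot: [-3.14, -0.001, 1.449]
force: [0.1, -0.5, -0.6]
grip_width: 0.999
finger_force: 0.0
```

Emit:
move_arm:
  deltas:
    - [0,0.1,-0.3,0,0.9]
    - [0,0.1,0,0,0.8]
    - [0,0,0,0,0]
    - [0,0,0,0,0]
    - [0,0,0,0,0]
    - [0,0,0,0,0]

```text
time: 42.4
position: [0.5397, -0.4197, 0.2255]
ee_rot: [3.142, 0.0, 1.698]
force: [0.0, 1.1, -0.9]
grip_width: 1.0
finger_force: 0.0
```

Run:
```python
from h import *
np.set_printoptions(precision=4,suppress=True)
t=dict(np.load('t3.npz')); o=robot.get_obs(); s=snapshot('wrist'); save(s,'w9'); print(o['time'],o['position'],o['ee_rot'])
np.savez('w9.npz',**s)
RNG['org']=((3,130,60),(24,255,255))
for nm,im,roi in (('top',t,(440,195,500,235)),('wrist',s,(150,40,560,330))):
  for px,a,c in blobs(mask(im,'org',roi),30):
    P=bydepth(im,px,o); zt=np.percentile(P[P[:,2]<.15][:,2],90); k=np.abs(P[:,2]-zt)<.006
    Q=onplane(im,px[k],.105,o); print(nm,a,c,'z',zt,k.sum(),cv2.minAreaRect((Q[:,:2]*1000).astype(np.float32)))
```

```text
42.4 [ 0.5397 -0.4197  0.2255] [3.1415 0.0001 1.6983]
top 94 [467.6809 214.4468] z 0.10777869444221831 46 ((547.008544921875, -429.1880798339844), (9.034598350524902, 37.98518753051758), 9.74702262878418)
wrist 368 [326.5245 205.3777] z 0.1060471953593814 366 ((549.9757690429688, -429.8798522949219), (9.962836265563965, 38.81996154785156), 7.44059419631958)
```

View pics/w9.png

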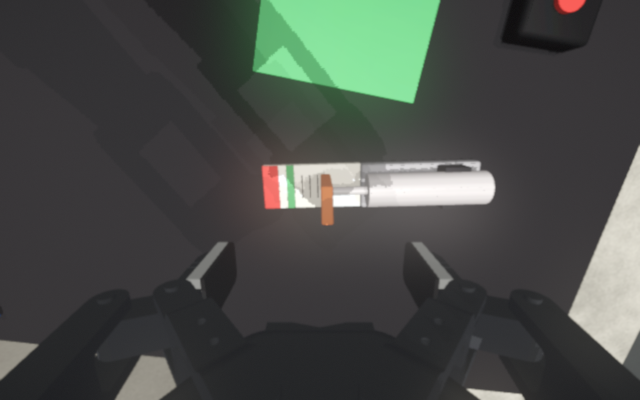

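The tester lies level in view: paddle at (327,200), barrel to the right, green band at (290,187), red at (270,187). The paddle top is at z≈0.105, as specified.

Emit:
move_arm:
  deltas:
    - [0,0.1,-0.1,-0.5,0]
    - [0,0.1,-0.1,-0.8,0]
    - [0,0,0,-0.8,0]
    - [0,0,0,-0.6,0]
    - [0,0,0,-0.36,0]
    - [0.3,0,0,0,0]
    - [0.6,0,0,0,0]
    - [0.6,0,0,0,0]
    - [0.6,0,0,0,0]
  squeeze: 50

```text
time: 43.35
position: [0.5507, -0.431, 0.075]
ee_rot: [3.139, 0.003, 1.699]
force: [0.7, 0.4, 0.1]
grip_width: 0.399
finger_force: 0.0
```

Emit:
move_arm:
  deltas:
    - [0.8,0,0,0,0]
    - [1,0,0,0,0]
    - [1,0,0,0,0]
    - [1,0,0,0,0]
    - [1,0,0,0,0]

```text
time: 43.85
position: [0.5485, -0.4308, 0.074]
ee_rot: [-3.14, 0.001, 1.7]
force: [-4.7, 1.1, 5.1]
grip_width: 0.136
finger_force: 49.0
```

Run:
```python
from h import *
for i in range(3): s=snapshot('wrist'); o=robot.get_obs(); print(o['position'].round(4),o['ee_rot'].round(4),o['force'].round(1),o['grip_width'])
save(s,'w10')
```

```text
[ 0.5485 -0.4308  0.074 ] [-3.1395e+00  1.3000e-03  1.6999e+00] [-4.9  0.4  4.2] 0.13528870720774547
[ 0.5485 -0.4308  0.074 ] [-3.1395e+00  1.3000e-03  1.7000e+00] [-5.4  0.5  4.7] 0.13597076852640422
[ 0.5485 -0.4309  0.074 ] [-3.1395e+00  1.4000e-03  1.6999e+00] [-4.4  0.2  5.7] 0.13701031784071718
```

View pics/w10.png

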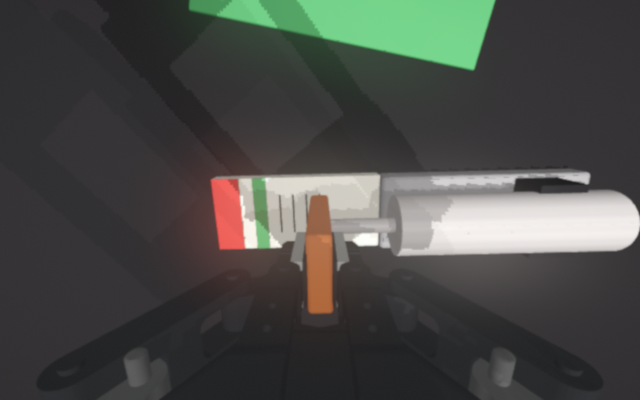

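Emit:
move_arm:
  deltas:
    - [1,-0.08,-0.01,0,0]
    - [1,-0.15,-0.02,0,0]
    - [1,-0.15,-0.02,0,0]
    - [1,-0.15,-0.02,0,0]
    - [1,-0.15,-0.02,0,0]
    - [1,-0.12,-0.02,0,0]
    - [1,-0.07,-0.01,0,0]
    - [1,-0.03,0,0,0]
    - [1,0,0,0,0]
    - [1,0,0,0,0]
    - [1,0,0,0,0]

```text
time: 45.1
position: [0.5083, -0.4371, 0.074]
ee_rot: [3.133, 0.005, 1.701]
force: [10.2, -2.7, 1.2]
grip_width: 0.133
finger_force: 49.2
```

Run:
```python
from h import *
for i in range(2): s=snapshot('wrist'); o=robot.get_obs(); print(o['time'],o['position'].round(4),o['ee_rot'].round(4),o['force'].round(1),o['grip_width'])
cv2.imwrite('pics/w11.png',cv2.resize(cv2.cvtColor(s['img'][150:290,180:460],cv2.COLOR_RGB2BGR),None,fx=2.5,fy=2.5))
d=np.array(o['position'])-[.5485,-.4308,.074]; print('drawn',-(d[0]*.9918+d[1]*.1276))
```

```text
45.15 [ 0.5083 -0.4371  0.074 ] [3.1334 0.0053 1.7006] [ 9.6 -2.8  0.9] 0.12997580686899182
45.2 [ 0.5083 -0.4371  0.074 ] [3.1334 0.0053 1.7005] [10.1 -2.4  1.6] 0.131346196361045
drawn 0.04064037001487923
```

View pics/w11.png

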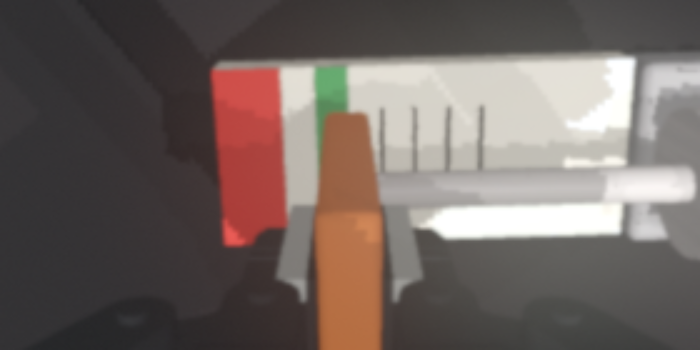

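The plunger is drawn about 40.6 mm, at the near edge of the green band (paddle at (347,115) under green at (331,90) in the crop). I'll draw 5 mm more and hold.

Emit:
move_arm:
  deltas:
    - [1,-0.05,0,0,0]
    - [1,-0.05,0,0,0]
    - [1,0,0,0,0]
    - [1,0,0,0,0]
    - [1,0,0,0,0]
    - [1,0,0,0,0]

```text
time: 45.8
position: [0.5036, -0.4379, 0.074]
ee_rot: [3.133, 0.007, 1.7]
force: [11.8, -4.7, 0.5]
grip_width: 0.133
finger_force: 49.3
```

Run:
```python
from h import *
s=snapshot('wrist'); o=robot.get_obs(); print(o['time'],o['position'].round(4),o['ee_rot'].round(4),o['force'].round(1),o['grip_width'])
cv2.imwrite('pics/w12.png',cv2.resize(cv2.cvtColor(s['img'][150:290,180:460],cv2.COLOR_RGB2BGR),None,fx=2.5,fy=2.5))
d=np.array(o['position'])-[.5485,-.4308,.074]; print('drawn',-(d[0]*.9918+d[1]*.1276))
# paddle top face & foot face, in tester x, by colour+depth
RNG['org']=((3,130,60),(24,255,255)); ex=np.array([.9918,.1276])
px=max(blobs(mask(s,'org',(260,170,380,330)),30),key=lambda b:b[1])[0]; P=bydepth(s,px,o); k=P[:,2]>.098; print('paddle x',np.percentile(P[k,:2]@ex,[5,95]),P[k,2].mean())
w=dict(np.load('w9.npz')); o2=dict(position=np.array([.5397,-.4197,.2255]),ee_rot=np.array([3.1415,.0001,1.6983]))
px=max(blobs(mask(w,'org',(150,40,560,330)),30),key=lambda b:b[1])[0]; P=bydepth(w,px,o2); k=P[:,2]>.098; print('paddle0 x',np.percentile(P[k,:2]@ex,[5,95]))
```

```text
45.85 [ 0.5036 -0.4379  0.074 ] [3.1328 0.0069 1.7004] [11.7 -4.2 -0.1] 0.13517200895066386
drawn 0.04541633876836242
paddle x [0.43938337 0.44975137] 0.10552396153552367
paddle0 x [0.48569331 0.49454522]
```

View pics/w12.png

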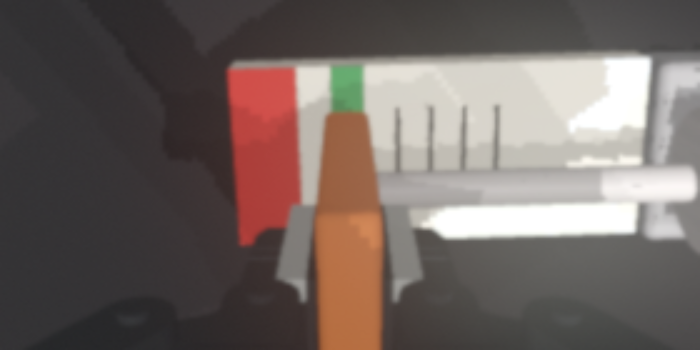

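The crop shows the paddle under the green band at (347,90), and vision and kinematics both read about 45.5 mm. Now I hold for over 2 s, then ease it home.

Emit:
move_arm:
  deltas:
    - [1,0,0,0,0]
    - [1,0,0,0,0]
    - [1,0,0,0,0]
    - [1,0,0,0,0]
    - [1,0,0,0,0]
    - [1,0,0,0,0]
    - [1,0,0,0,0]
    - [1,0,0,0,0]
    - [1,0,0,0,0]
    - [1,0,0,0,0]
    - [1,0,0,0,0]
    - [1,0,0,0,0]

```text
time: 47.05
position: [0.5036, -0.4378, 0.074]
ee_rot: [3.133, 0.007, 1.7]
force: [11.3, -4.3, 0.8]
grip_width: 0.132
finger_force: 49.3
```

Emit:
move_arm:
  deltas:
    - [1,0,0,0,0]
    - [1,0,0,0,0]
    - [1,0,0,0,0]
    - [1,0,0,0,0]
    - [1,0,0,0,0]
    - [1,0,0,0,0]
    - [1,0,0,0,0]
    - [1,0,0,0,0]
    - [1,0,0,0,0]
    - [1,0,0,0,0]
    - [1,0,0,0,0]
    - [1,0,0,0,0]

```text
time: 48.25
position: [0.5036, -0.4379, 0.074]
ee_rot: [3.133, 0.007, 1.7]
force: [11.2, -4.5, 0.7]
grip_width: 0.135
finger_force: 49.3
```

Emit:
move_arm:
  deltas:
    - [1,0,0,0,0]
    - [1,0,0,0,0]
    - [1,0.08,0.01,0,0]
    - [1,0.15,0.02,0,0]
    - [1,0.16,0.02,0,0]
    - [1,0.16,0.02,0,0]
    - [1,0.16,0.02,0,0]
    - [1,0.15,0.02,0,0]
    - [1,0.09,0.01,0,0]
    - [1,0.05,0,0,0]
    - [1,0,0,0,0]
    - [1,0,0,0,0]

```text
time: 49.45
position: [0.5485, -0.4308, 0.074]
ee_rot: [-3.14, 0.001, 1.699]
force: [-3.2, -0.3, 7.4]
grip_width: 0.137
finger_force: 50.5
```

Back at home (x = 0.5485, the same as at the grasp). Now I'll release, rise and retreat.

Emit:
move_arm:
  deltas:
    - [0.7,0,0,0,0]
    - [0.5,0,0,0,0]
    - [0.4,0,0,0,0]
    - [0.4,0,0,0,0]
    - [0.4,0,0,0.4,0]
    - [0.4,0,0,0.8,0]
    - [0.4,0,0,0.9,0]
    - [0.4,0,0,0.9,0]
    - [0.4,-0.4,0,0.3,0]
    - [0.4,-0.8,0,0,0]
    - [0.4,-0.8,0,0,0]
    - [0.4,-0.8,0,0,0]

```text
time: 50.65
position: [0.4083, -0.4298, 0.2371]
ee_rot: [-3.141, -0.0, 1.699]
force: [-0.2, -0.2, 0.7]
grip_width: 0.599
finger_force: 0.0
```

Emit:
move_arm:
  deltas:
    - [0.4,-0.6,0,0,0]
    - [0.4,-0.3,0,0,0]
    - [0.4,0,0,0,0]
    - [0.4,0,0,0,0]
    - [0.4,0,0,0,0]
    - [0.4,0,0,0,0]

```text
time: 51.25
position: [0.3659, -0.43, 0.2369]
ee_rot: [3.141, -0.001, 1.7]
force: [0.4, -0.7, 0.6]
grip_width: 0.6
finger_force: 0.0
```

Run:
```python
from h import *
np.set_printoptions(precision=4,suppress=True)
o=robot.get_obs(); print(o['time'],o['position'],o['force'])
RNG['org']=((3,130,60),(24,255,255)); ex=np.array([.9918,.1276])
t=snapshot('top'); t0=dict(np.load('top0.npz')); save(t,'t5')
for im in (t0,t):
  px=max(blobs(mask(im,'org',(440,195,500,235)),10),key=lambda b:b[1])[0]; P=bydepth(im,px); k=P[:,2]>.095; print('paddle',np.median(P[k],axis=0),np.median(P[k,:2]@ex))
  b=max(blobs(mask(im,'blue',(270,180,340,270)),30),key=lambda b:b[1]); Q=bydepth(im,b[0]); Q=Q[Q[:,2]>.095]; print('bar',Q.mean(0))
```

```text
51.25 [ 0.3659 -0.43    0.2369] [ 0.394  -0.6837  0.6227]
paddle [ 0.5477 -0.4284  0.1037] 0.48810416058331274
bar [ 0.528  -0.004   0.1033]
paddle [ 0.5477 -0.4269  0.1043] 0.48799111619809943
bar [ 0.5271 -0.0043  0.1034]
```

View pics/t5.png

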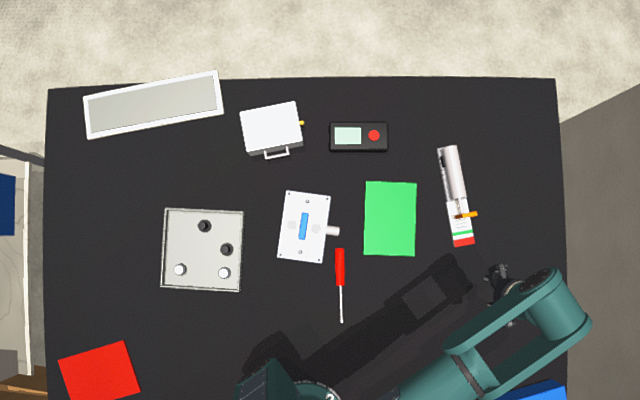

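The top view shows the cover home at (303,227), the tray with only the blanks and fittings left, and the plunger home at (467,214). The meter, shielded box and driver haven't moved, so I'm handing in.

```bash
python3 -c "
from plant import ticket
print(ticket.close_job())"
```

```text
the job is handed in; nothing more can be done
None
```

The job is done and handed in at about 51 s (no score came back): all four brass cells are in wells, the cover is fully home, and the plunger was held about 45 mm out (green band) for over 2 s and eased back home.

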